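# Fish a dropped cartridge out of the printer case with a telescopic hook

### The arm

A 6-joint arm with a two-finger parallel gripper is mounted at the origin on the work surface. World frame = base frame: x ahead of the robot, y to its left, z up, the work surface at z = 0. Lengths are in m, angles in rad, forces in N, time in s.
With the tool pointing down it reaches from about 0.25 to 0.775 m from the base axis. Payload 4 kg.
Tool frame: the origin (TCP) lies midway between the tips of the shut fingers; the grasp point (between the pads) lies 19 mm behind it; z points along the fingers, y is the direction in which the jaws open and shut (so a half turn about z gives the same grasp; the last joint's range is limited). The gripper opens to 94 mm and grips with 3 to 60 N. Pads are 16 mm wide; open, the fingers measure 119 mm over their backs; the gripper's body (75 mm by 177 mm) begins 78 mm behind the grasp point.
Start: joints at [1.239, 0.087, 1.371, -0, 1.684, -0.103], TCP at [0.125, 0.536, 0.166] pointing down, gripper open.
Joint ranges: [-3.1, 3.1], [-0.76, 2.03], [0.27, 2.55], [-1.08, 4.22], [0.17, 2.65], [-2.57, 2.57]. Speed limits (rad/s): [2.79, 2.79, 3.14, 3.14, 3.14, 3.14].

### API

Orientations are given as [roll, pitch, yaw] about the fixed x, y, z axes, in that order (R = Rz(yaw) Ry(pitch) Rx(roll)).
In Python, from bench import robot, cams gives the robot as it stands.
- The arm moves only by the tool step_arm, never from a script. Its argument "plan" is a list that holds one entry, the list of rows, each a list of 5 numbers: the shift along the world's x, y, z in mm, then the turn about the world's z in rad, then the opening in per cent of the stroke, from 0 (shut) to 100 (fully open). In form: [[[tx, ty, tz, turn, fingers], ...]]. A call has 1 to 8 rows; each row is the pose to reach, as a shift and turn from the pose commanded when the call began; what a row does not reach only later rows make up. A row lasts 1/12 s, in which the tool goes at most 41.7 mm and 7.16 degrees, less where a joint would pass 70% of its speed; a pose out of reach is approached as far as the arm can. A call with a gripper value outside its range is refused whole. The fingers move at their own pace and stop on an object; the grip force is fixed at half the most. Time passes only in rows, so rows that repeat a pose let the fingers close. It gives the time, the measured TCP pose, the force and the opening at its end, in the units of the state.
- robot.get_obs(): the state, without advancing time (a new reading comes with each control period).
- cams.snapshot(name): name is "scene" or "side" or "wrist"; returns a dict with "frame" (420x560x3 uint8, red, green, blue), "camera_matrix" (3x3 intrinsics, pixels), "origin" and "attitude" of the camera in the world; the wrist camera has in their place "T_tool_cam" (4x4, takes a point from camera to tool coordinates, whose origin is the TCP and whose axes are the flange's). Camera axes: x right, y down, z forward; pixel columns grow to the right and rows downward; lengths in m; the calibration is good to about 2 mm. A picture is of the moment at which its call begins: read the wrist's pose just before it. There is no depth.
- robot.close_job(): hands the job in, once; it reports no verdict.
The state is a dict: "time": time; "joint_positions": joint angles; "qvel": joint speeds; "joint_torque": joint torques, N m; "tool_pos": TCP position; "ee_rot": TCP orientation; "wrist_force": force on the tool from outside, world axes, zero at the start; "wrist_torque": the same for the moment, N m; "width": finger opening in m.
Only numpy, scipy, OpenCV 4.12 (cv2) and the standard library are available. Lean on these libraries where they do the work, as an engineer would, in place of code of your own. Each camera call takes 0.05 s, during which the arm holds its last target. There are 200 camera calls.

### The job

An empty cartridge body has slipped into the narrow gap between the printer and the wall of the open aluminium case. Take the telescopic hook out of its slot in the desk tidy, slide its bent tip into the cartridge's open end and lift the cartridge out on the hook; set it in the empty bay of the cartridge rack and push it with the hook, spigot first, fully home against the bay's back wall, then hang the hook back in its slot. Go gently: never force the hook against the case, the printer, the rack or the cartridge, and leave everything else where it is.

Things in the scene. Friction and masses are not known exactly. Their poses are not given: they have to be found in the camera images.
- gap_floor (a point): Middle of the floor of the gap between the printer and the case wall. The floor is a foam strip, its top 9 mm above the sideboard, that gives 1 mm for 4 N, 4 mm at most. The gap runs along x, 272 mm long, closed at both ends, 26 mm wide (y), open above. The case wall on its +y side rises 71 mm above this floor, the printer on its -y side 62 mm. z up.
- cart_mouth (a point): Centre of the dropped cartridge's open end, 8 mm above its underside. The opening is 17 mm wide (y), 11 mm high (z) and 47 mm deep (towards +x); from here to the spigot's tip is 58 mm.
- cart_mid (a point): Centre of the dropped cartridge's 50 mm box, 8 mm above its underside; axes as at cart_mouth.
- bay_stop (a point): Point at floor level in the middle of the back wall of the rack's empty bay. x points to the back wall, y across the bay, z up. Bay 72 mm long in front of the back wall, 30 mm wide, floor 4 mm above the sideboard, side walls 18 mm above that floor, open in front (-x) and above. Fully home, the spigot touches the back wall and the open end is 58 mm in front of this point.
- cart_b_mid (a point): Black cartridge body, same size, in the middle bay of the rack; its centre. Leave alone.
- cart_c_mid (a point): White cartridge body, same size, in the +y bay of the rack; its centre. Leave alone.
- cart: The dropped cartridge body, lying flat in the gap: a hollow plastic box 50 mm long (x), 22 wide, 16 high, walls 2.5 mm, 14 to 28 g, open at its -x end, which looks to the right (world -y), with a spigot 9 mm in diameter sticking out 8 mm at its closed +x end. Origin at the centre of the box's underside.
- case: Open aluminium case, fixed, 300 x 210 x 80 mm high, a printer packed in it, the lid thrown back onto the sideboard on its -y side (away from the robot); origin at the centre of its underside, axes as at gap_floor, which lies 88 mm towards its +y side (near the robot).
- rack: Three-bay cartridge rack of grey plastic, fixed, 76 x 102 x 26 mm high, open at its front, which looks to the right (world -y); the middle and the +y bay hold cartridges, the -y bay is empty. Origin at the centre of its underside, axes as at bay_stop.
- tidy: Desk tidy of pale wood, fixed, 110 x 90 x 115 mm high, with pens up to 150 mm high standing in its other compartments (towards +y, which is nearer the robot); origin at the centre of its underside, axes as at slot_top.
- jar: Small frosted glass jar with its lid on, 54 mm in diameter, 62 mm high; origin at its underside. Leave alone.
- cup: White mug, 62 mm in diameter, 58 mm high; origin at its underside. Leave alone.
- tape: Roll of tape lying flat, 68 mm in diameter, 19 mm high; origin at its underside. Leave alone.
- ink: Small bottle, 42 mm in diameter, 85 mm high; origin at its underside. Leave alone.
- hexkey: Chromed hex key lying flat, 176 mm long with a 34 mm bend. Leave alone.
- hook_grip (a point): Centre of the telescopic hook's handle, a black grip 14 x 14 mm and 83 mm long, 45 mm above the underside of the steel collar (24 mm wide) by which the hook hangs in the tidy. z up along the tool, x the way the bent tip points; the handle's flats face x and y.
- hook: The telescopic hook, 95 g, stiff to telescope (over 25 N); origin at the collar's underside, axes as at hook_grip. Below it a tube 10 mm thick, 25 mm long, then a steel rod 8 mm thick with a square bend at its end; the tip ends 40 mm from the rod's axis. How far the rod is drawn out is not known: the bent tip's underside is 77 to 107 mm below the collar's underside. Find it by feel.
- slot_top (a point): Middle of the tidy's slot at its top, 115 mm above the sideboard. The slot is 68 mm long (x) and 14 mm wide (y), 111 mm deep, open above; the hook's collar rests on its edges and the rod hangs inside, the bent tip pointing to +x.
There are look-alikes about, which are no part of the job. Of the things that look like the tidy, take the one that is farthest to the robot's right at the start.

How it is judged:
By the outcome, as a careful person would: the job done as asked, in the order asked, and still so for the second after the job is handed in, with the robot touching nothing.
It also fails if it takes over 67 s, if anything falls off the work surface, if the arm or the gripper's body presses on something with over 40 N, if the wrist force passes 120 N, or if a joint passes its speed limit or range.

## Working session

There is one attempt and no reset: what is moved stays moved. The work goes in short steps, Python scripts to look and compute and a tool call to move; the robot and the scene stay as the last step left them, time stands still between calls to the robot, and variables do not carry over. Pictures are saved under pics/ and viewed, about 8 in all and at most 12, crops included, and the job is handed in when it is done.

Besides the shell and the picture viewer there is one more tool, called as a command line: name --argument value ..., lists and objects as JSON in quotes. step_arm: Moves the arm, as the interface text tells. Its arguments: {"type":"object","properties":{"plan":{"type":"array"}},"required":["plan"]}

```bash
ls; mkdir -p pics; cat > h.py <<'E'
import numpy as np, cv2, pickle
from scipy.spatial.transform import Rotation as R
from bench import robot, cams
def snap(name,fn):
    o=robot.get_obs(); s=cams.snapshot(name)
    if name=='wrist':
        T=np.eye(4);T[:3,:3]=R.from_euler('xyz',o['ee_rot']).as_matrix();T[:3,3]=o['tool_pos']
        C=T@np.array(s['T_tool_cam'])
    else:
        C=np.eye(4);a=np.array(s['attitude'])
        C[:3,:3]=a if a.shape==(3,3) else R.from_euler('xyz',a).as_matrix();C[:3,3]=s['origin']
    d=dict(K=np.array(s['camera_matrix']),C=C,f=s['frame']); pickle.dump(d,open(f'pics/{fn}.pkl','wb'))
    cv2.imwrite(f'pics/{fn}.png',s['frame'][:,:,::-1]); return d
def load(fn): return pickle.load(open(f'pics/{fn}.pkl','rb'))
def ray(d,u,v):
    r=d['C'][:3,:3]@np.linalg.solve(d['K'],[u,v,1.]); return d['C'][:3,3],r/np.linalg.norm(r)
def atz(fn,u,v,z):
    o,r=ray(load(fn),u,v); return o+r*(z-o[2])/r[2]
def tri(*obs):
    A=np.zeros((3,3));b=np.zeros(3);L=[]
    for fn,u,v in obs:
        o,r=ray(load(fn),u,v);P=np.eye(3)-np.outer(r,r);A+=P;b+=P@o;L.append((o,P))
    p=np.linalg.solve(A,b);return p,[round(1e3*np.linalg.norm(P@(p-o)),1) for o,P in L]
def proj(fn,p):
    d=load(fn);q=np.linalg.inv(d['C'])@np.append(p,1);q=d['K']@q[:3];return q[:2]/q[2]
E
python3 - <<'E'
from h import *
for n in['scene','side','wrist']:
    d=snap(n,n+'0');print(n,d['C'].round(3).tolist(),d['K'][0,0])
    print(cams.snapshot(n).get('attitude')) if n=='scene' else 0
print(robot.get_obs())
a=cv2.imread('pics/scene0.png');b=cv2.imread('pics/side0.png');
cv2.imwrite('pics/s0.png',cv2.resize(a,(784,588),interpolation=2));cv2.imwrite('pics/d0.png',cv2.resize(b,(784,588),interpolation=2))
E
```

```text
pics
scene [[0.161, 0.677, -0.718, 1.191], [0.987, -0.121, 0.108, 0.1], [-0.014, -0.726, -0.688, 0.801], [0.0, 0.0, 0.0, 1.0]] 395.6477960727117
[-2.32951572  0.01376097  1.40882366]
side [[0.969, -0.172, 0.178, 0.318], [-0.247, -0.619, 0.745, -0.515], [-0.018, -0.766, -0.642, 0.748], [0.0, 0.0, 0.0, 1.0]] 412.13676821511075
wrist [[0.227, 0.948, 0.224, 0.059], [0.974, -0.221, -0.054, 0.55], [-0.001, 0.23, -0.973, 0.383], [0.0, 0.0, 0.0, 1.0]] 373.1529324303057
{'time': 0.2, 'joint_positions': array([ 1.23891408e+00,  8.77253336e-02,  1.37160530e+00,  2.04827634e-05,
        1.68356794e+00, -1.03051251e-01]), 'qvel': array([-0.00042117, -0.00270334, -0.00219283, -0.00024646,  0.00023985,
       -0.00011808]), 'joint_torque': array([ 5.22715891e-04, -3.40130353e+01, -3.02403188e+01,  7.17749703e-02,
        2.99947138e-02, -1.14570248e-04]), 'tool_pos': array([0.12461777, 0.53533773, 0.16505894]), 'ee_rot': array([-3.14029575e+00, -1.54586378e-04,  2.91276385e+00]), 'wrist_force': array([-0.12292655, -0.95701603, -0.19118659]), 'wrist_torque': array([-0.02608254, -0.0105196 , -0.00455734]), 'width': 0.09431441212855105}
```

View pics/s0.png

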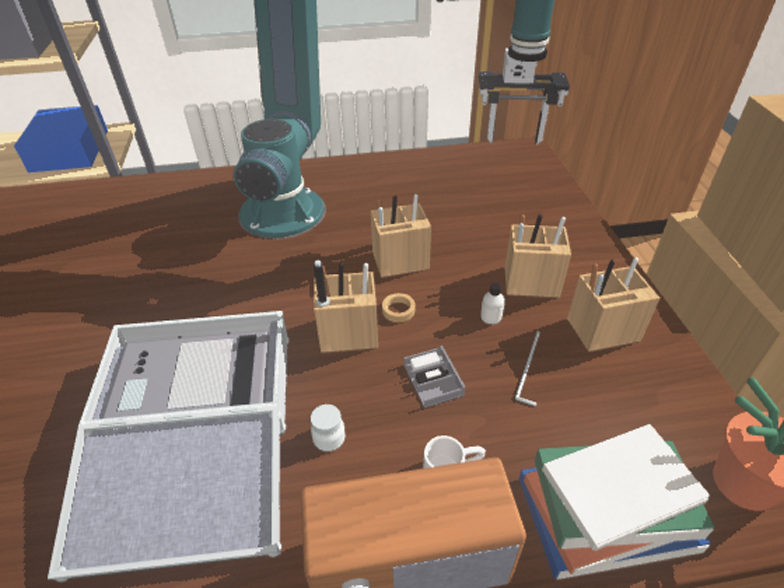

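View pics/d0.png

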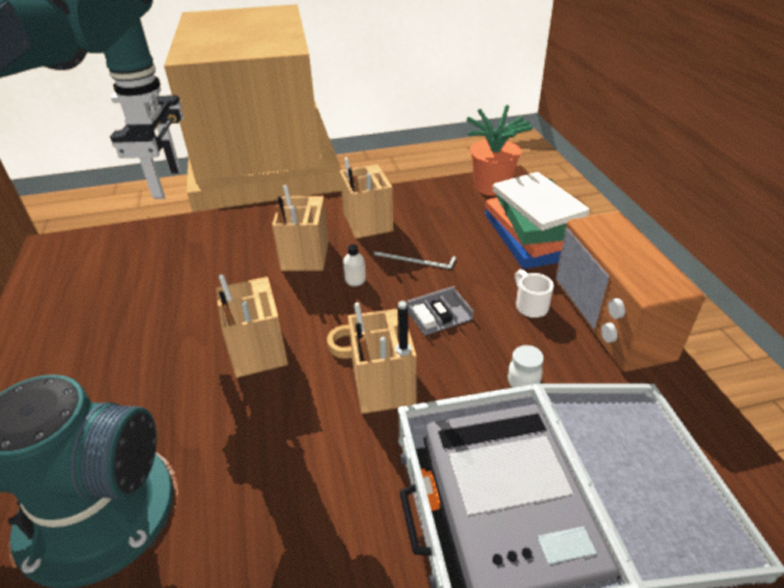

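Two pictures viewed. The hook, with its black grip and white collar, is in the tidy next to the case: scene (318,265), side (403,305) in enlarged pixels. The orange cartridge is in the gap at side (425,490). The rack's empty bay is on its far side.

```bash
python3 - <<'E'
from h import *
s=1/1.4
def t(n,a,b): print(n,*[x if isinstance(x,list) else x.round(3) for x in tri(('scene0',a[0]*s,a[1]*s),('side0',b[0]*s,b[1]*s))])
t('hooktop',(318,263),(403,304))
t('collar',(323,299),(404,348))
t('rack front/left-far corner',(436,349),(462,290))
t('rack cornerB',(465,390),(474,312))
t('tidy far right corner',(379,300),(381,313)) 
for p in [(411,473),(432,487),(438,508)]: print(atz('side0',p[0]*s,p[1]*s,.025).round(3))
t('jar top',(327,415),(527,357))
t('case corner',(116,327),(430,588))
t('case corner2',(284,316),(401,410))
t('case corner3',(278,408),(537,390))
E
```

```text
hooktop [0.469 0.082 0.206] [np.float64(0.8), np.float64(0.8)]
collar [0.468 0.081 0.12 ] [np.float64(2.5), np.float64(2.5)]
rack front/left-far corner [0.608 0.246 0.088] [np.float64(20.7), np.float64(20.7)]
rack cornerB [0.644 0.285 0.002] [np.float64(31.0), np.float64(31.0)]
tidy far right corner [0.459 0.185 0.097] [np.float64(2.5), np.float64(2.5)]
[ 0.438 -0.072  0.025]
[ 0.46  -0.101  0.025]
[ 0.459 -0.133  0.025]
jar top [0.67  0.067 0.058] [np.float64(2.4), np.float64(2.4)]
case corner [ 0.422 -0.273  0.09 ] [np.float64(21.8), np.float64(21.8)]
case corner2 [0.444 0.006 0.069] [np.float64(0.6), np.float64(0.6)]
case corner3 [ 0.651 -0.009  0.069] [np.float64(2.5), np.float64(2.5)]
```

step_arm --plan '[[[40,-40,100,0,100],[80,-80,135,0,100],[110,-110,135,0,100],[140,-150,135,0,100],[165,-190,135,0,100],[190,-225,135,0,100],[215,-260,135,0,100],[240,-290,135,0,100]]]'

```text
time: 0.87
tool_pos: [0.3109, 0.3149, 0.2947]
ee_rot: [3.14, 0.001, 2.913]
wrist_force: [1.3, -0.3, 0.1]
width: 0.0939
```

step_arm --plan '[[[20,-30,0,0,100],[40,-65,0,0,100],[60,-100,0,0,100],[60,-100,0,0,100],[60,-100,0,0,100],[60,-100,0,0,100]]]'

```text
time: 1.37
tool_pos: [0.3699, 0.2167, 0.2938]
ee_rot: [3.141, -0.001, 2.912]
wrist_force: [-0.4, 0.6, 0.2]
width: 0.094
```

```bash
python3 - <<'E'
from h import *
o=robot.get_obs();print(o['tool_pos'],o['ee_rot'],abs(o['qvel']).max(),o['time'])
snap('wrist','w1');cv2.imwrite('pics/w1b.png',cv2.resize(cv2.imread('pics/w1.png'),(784,588),interpolation=2))
E
```

```text
[0.36994617 0.21667655 0.29381364] [ 3.14109717e+00 -6.93206458e-04  2.91231901e+00] 0.03840369324254737 1.3667
```

step_arm --plan '[[[-5,-40,0,0,100],[-10,-80,0,0,100],[-15,-120,0,0,100],[-20,-160,0,0,100],[-20,-180,0,0,100],[-20,-180,0,0,100],[-20,-180,0,0,100],[-20,-180,0,0,100]]]'

```text
time: 2.08
tool_pos: [0.3502, 0.0381, 0.2939]
ee_rot: [3.141, -0.0, 2.916]
wrist_force: [-0.5, -0.6, 0.5]
width: 0.0939
```

```bash
python3 - <<'E'
from h import *
o=robot.get_obs();print(o['tool_pos'],o['ee_rot'],abs(o['qvel']).max(),o['time'])
snap('wrist','w2');cv2.imwrite('pics/w2b.png',cv2.resize(cv2.imread('pics/w2.png'),(784,588),interpolation=2))
E
```

```text
[0.35016821 0.03807732 0.29394199] [ 3.14066866e+00 -1.73040529e-04  2.91566128e+00] 0.014750845067967323 2.0833
```

View pics/w1b.png

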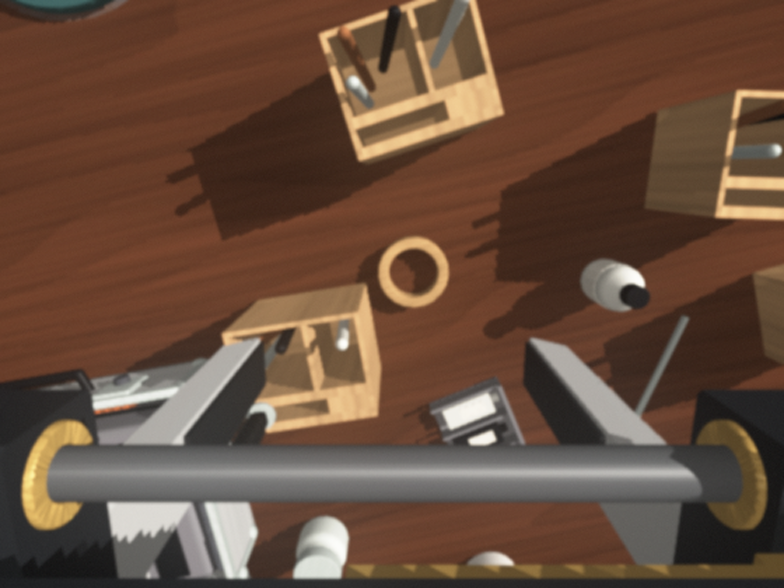

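View pics/w2b.png

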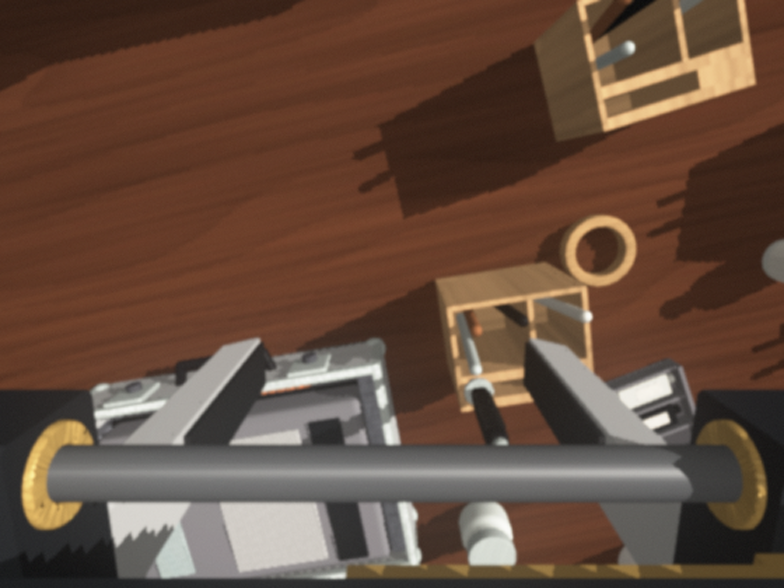

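Four viewed. In w1 and w2 the gripper bar hides the lower half, but the tidy, hook collar (w2 (478,388)) and rack show just above it. I'll shift about 130 mm in +x so the targets rise clear of the bar.

step_arm --plan '[[[40,0,0,0,100],[80,0,0,0,100],[110,0,0,0,100],[140,0,0,0,100],[140,0,0,0,100],[140,0,0,0,100],[140,0,0,0,100]]]'

```text
time: 2.72
tool_pos: [0.4898, 0.0379, 0.2937]
ee_rot: [3.142, -0.001, 2.915]
wrist_force: [-0.4, 0.4, -0.4]
width: 0.0942
```

```bash
python3 - <<'E'
from h import *
o=robot.get_obs();print(o['tool_pos'],o['ee_rot'],abs(o['qvel']).max(),o['time'])
snap('wrist','w3');cv2.imwrite('pics/w3b.png',cv2.resize(cv2.imread('pics/w3.png'),(784,588),interpolation=2))
E
```

```text
[0.48976453 0.03790253 0.29367706] [ 3.14154219e+00 -1.33919162e-03  2.91536867e+00] 0.039857968021137405 2.7167
```

step_arm --plan '[[[0,40,0,0,100],[0,80,0,0,100],[0,115,0,0,100],[0,150,0,0,100],[0,150,0,0,100],[0,150,0,0,100],[0,150,0,0,100]]]'

```text
time: 3.35
tool_pos: [0.4894, 0.1862, 0.2949]
ee_rot: [3.141, 0.002, 2.913]
wrist_force: [-0.2, 0.4, 0.4]
width: 0.0941
```

```bash
python3 - <<'E'
from h import *
o=robot.get_obs();print(o['tool_pos'],o['ee_rot'],abs(o['qvel']).max(),o['time'])
snap('wrist','w4');cv2.imwrite('pics/w4b.png',cv2.resize(cv2.imread('pics/w4.png'),(784,588),interpolation=2))
E
```

```text
[0.48942971 0.18623991 0.29490491] [3.14128595e+00 1.58754510e-03 2.91345876e+00] 0.027941550536429636 3.35
```

View pics/w3b.png

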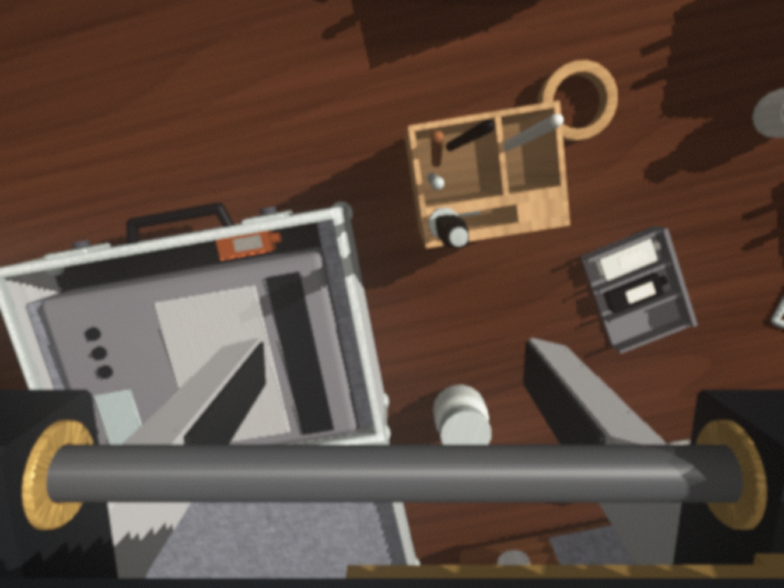

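View pics/w4b.png

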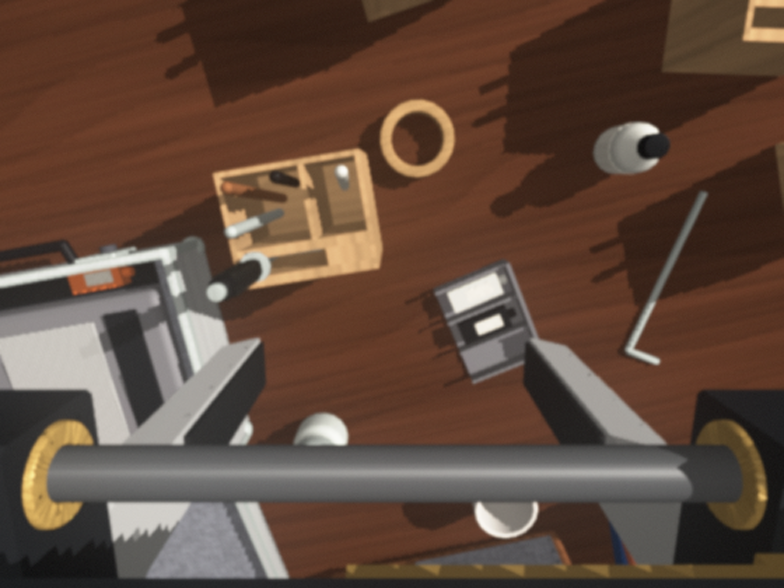

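Six viewed. w3 shows the orange cartridge at (250,245) with its spigot at (278,238), the hook at (450,228) and the rack at (640,290). w4 shows the cartridge at (100,278), the hook from (258,268) to (215,292) and the rack with its empty bay at (497,350). I'll make one enlarged montage to read these accurately.

```bash
python3 - <<'E'
from h import *
# tiles: (img,u0,v0), crop 100x100 at x2.66 -> 266
T=[('w3',285,70),('w3',140,140),('w3',408,155),('w4',145,100),('w4',20,165),('w4',300,180)]
W=[(125,112),(100,60),(95,100),(135,112),(100,60),(95,100)]
out=np.zeros((600,800,3),np.uint8)
for i,((n,u,v),(w,h)) in enumerate(zip(T,W)):
    s=min(264/w,298/h);c=cv2.imread(f'pics/{n}.png')[v:v+h,u:u+w]
    c=cv2.resize(c,None,fx=s,fy=s,interpolation=cv2.INTER_CUBIC)
    y,x=(i//3)*300,(i%3)*267;out[y:y+c.shape[0],x:x+c.shape[1]]=c;print(i,n,u,v,round(s,3),x,y)
cv2.imwrite('pics/m1.png',cv2.convertScaleAbs(out,alpha=1.3))
E
```

```text
0 w3 285 70 2.112 0 0
1 w3 140 140 2.64 267 0
2 w3 408 155 2.779 534 0
3 w4 145 100 1.956 0 300
4 w4 20 165 2.64 267 300
5 w4 300 180 2.779 534 300
```

View pics/m1.png

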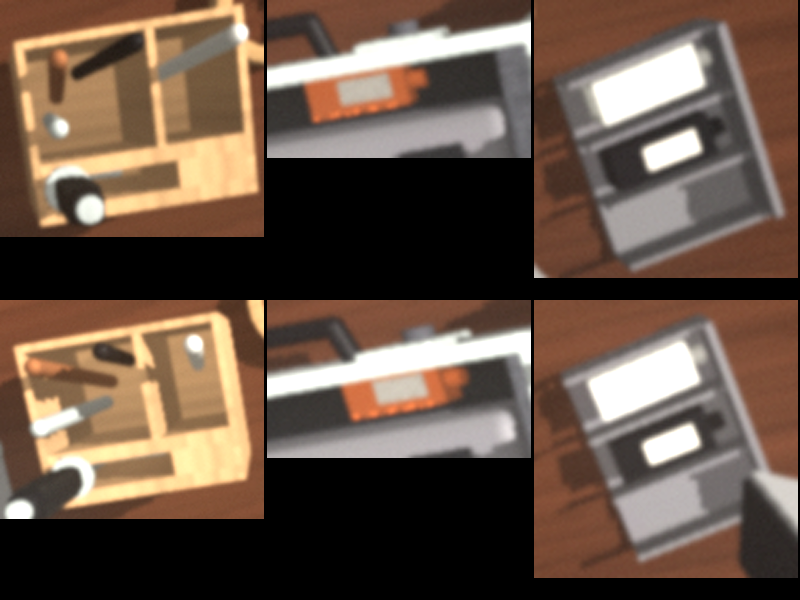

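```bash
cat > px.py <<'E'
from h import *
TT=[('w3',285,70,2.112,0,0),('w3',140,140,2.64,267,0),('w3',408,155,2.779,534,0),('w4',145,100,1.956,0,300),('w4',20,165,2.64,267,300),('w4',300,180,2.779,534,300)]
def P(i,x,y): n,u,v,s,a,b=TT[i]; return n,u+(x-a)/s-.2,v+(y-b)/s-.2
def t(n,i,a,j,b): p,e=tri(P(i,*a),P(j,*b)); print(n,(p*1e3).round(1),e[0]);return p
def z(n,i,a,h): p=atz(*P(i,*a),h);print(n,(p*1e3).round(1));return p
E
python3 - <<'E'
from px import *
t('tidyTL',0,(16,43),3,(15,345));t('tidyTR',0,(243,5),3,(221,314));t('tidyBL',0,(40,226),3,(50,506))
t('handletop',0,(90,209),3,(19,510)); t('slotend',0,(180,175),3,(172.5,464.5))
for n,a in dict(TL=(16,43),TR=(243,5),BR=(258,190),BL=(40,226),s1=(120,172),s2=(180,163),s3=(110,196),s4=(180,187)).items(): z('t0 '+n,0,a,.115)
for n,a in dict(TL=(15,345),s1=(95,466),s2=(172,455),s3=(95,483),s4=(172,474)).items(): z('t3 '+n,3,a,.115)
for n,a,b in [('cTL',(305,83),(342,385)),('cTR',(400,70),(438,370)),('cBL',(315,122),(352,419)),('cBR',(408,112),(447,405)),('spig',(428,77),(467,377))]:
    t(n,1,a,4,b); z('  1',1,a,.025 if n!='spig' else .017); z('  4',4,b,.025 if n!='spig' else .017)
for n,a in dict(w1=(267,90),w2=(530,42)).items(): z('wall '+n,1,a,.08)
for n,a in dict(w1=(267,143),w2=(500,105)).items(): z('printer '+n,1,a,.071)
t('rTL',2,(556,82),5,(565,380));t('rTR',2,(722,22),5,(708,320));t('rBL',2,(630,268),5,(640,557))
for i,d in [(2,dict(TL=(556,82),TR=(722,22),BR=(782,212),BL=(630,268))),(5,dict(TL=(565,380),TR=(708,320),BL=(640,557)))]:
    for k,a in d.items(): z(f'rack{i} {k}',i,a,.024)
E
```

```text
tidyTL [391.8  70.9 114.5] 0.6
tidyTR [400.1 181.  111.2] 0.4
tidyBL [480.2  63.5 115.1] 1.1
handletop [465.5  81.2 205.7] 0.6
slotend [471.7 136.4 117.3] 0.1
t0 TL [392.5  70.9 115. ]
t0 TR [399.9 179.8 115. ]
t0 BR [488.2 173.6 115. ]
t0 BL [481.3  63.5 115. ]
t0 s1 [463.9 108.  115. ]
t0 s2 [466.3 137.9 115. ]
t0 s3 [474.5 100.9 115. ]
t0 s4 [477.9 135.8 115. ]
t3 TL [391.3  71.1 115. ]
t3 s1 [463.1  94.2 115. ]
t3 s2 [466.8 137.1 115. ]
t3 s3 [472.2  91.6 115. ]
t3 s4 [477.  134.4 115. ]
cTL [ 443.8 -122.9   24.3] 0.5
  1 [ 443.3 -122.7   25. ]
  4 [ 444.3 -122.5   25. ]
cTR [448.3 -77.2  17. ] 0.2
  1 [447.7 -75.1  25. ]
  4 [448.  -72.7  25. ]
cBL [ 462.4 -123.3   26.1] 0.5
  1 [ 463.1 -123.7   25. ]
  4 [ 462. -124.   25.]
cBR [468.1 -79.2  16.9] 1.3
  1 [468.7 -77.1  25. ]
  4 [466.1 -74.5  25. ]
spig [455.  -64.8  15.5] 0.3
  1 [454.6 -64.5  17. ]
  4 [455.2 -64.   17. ]
wall w1 [ 440.3 -120.1   80. ]
wall w2 [446.   -2.3  80. ]
printer w1 [ 463.7 -131.2   71. ]
printer w2 [470.7 -23.6  71. ]
rTL [543.7 215.3   1.4] 1.0
rTR [526.  286.8  26. ] 0.3
rBL [640.8 232.8  16.7] 0.3
rack2 TL [537.4 207.9  24. ]
rack2 TR [526.8 287.8  24. ]
rack2 BR [626.  306.4  24. ]
rack2 BL [638.  230.2  24. ]
rack5 TL [539.3 214.6  24. ]
rack5 TR [526.1 287.2  24. ]
rack5 BL [637.2 232.4  24. ]
```

```bash
python3 - <<'E'
from px import *
t('pen',0,(60,127),3,(38,430));t('pen2',0,(60,58),3,(33,367));t('pen3',0,(240,33),3,(195,344))
t('collar?',0,(62,186),3,(78,477))
print(robot.get_obs()['joint_positions'])
E
```

```text
pen [435.3  80.7 148.9] 0.5
pen2 [405.7  87.  147.3] 0.1
pen3 [413.1 166.9 145.5] 0.1
collar? [467.   79.4 101.4] 1.4
[ 2.54474686e-01  3.83154127e-02  1.16833623e+00 -4.82045144e-04
  1.93341895e+00 -1.08713522e+00]
```

step_arm --plan '[[[-8,-35,0,0.08,100],[-16,-70,0,0.158,100],[-23,-105,0,0.158,100],[-23,-105,-30,0.158,100],[-23,-105,-40,0.158,100],[-23,-105,-40,0.158,100],[-23,-105,-40,0.158,100]]]'

```text
time: 3.98
tool_pos: [0.4666, 0.0812, 0.2535]
ee_rot: [3.142, -0.002, 3.07]
wrist_force: [-0.5, 0.2, -0.1]
width: 0.0939
```

```bash
python3 - <<'E'
from h import *
o=robot.get_obs();print(o['tool_pos'],o['ee_rot'],o['time'])
snap('wrist','w5');cv2.imwrite('pics/w5b.png',cv2.resize(cv2.imread('pics/w5.png')[120:400,130:430],(750,700),interpolation=2)[:600])
E
```

```text
[0.46660986 0.08118538 0.25347887] [ 3.14150116e+00 -1.72697489e-03  3.07014161e+00] 3.9833
```

View pics/w5b.png

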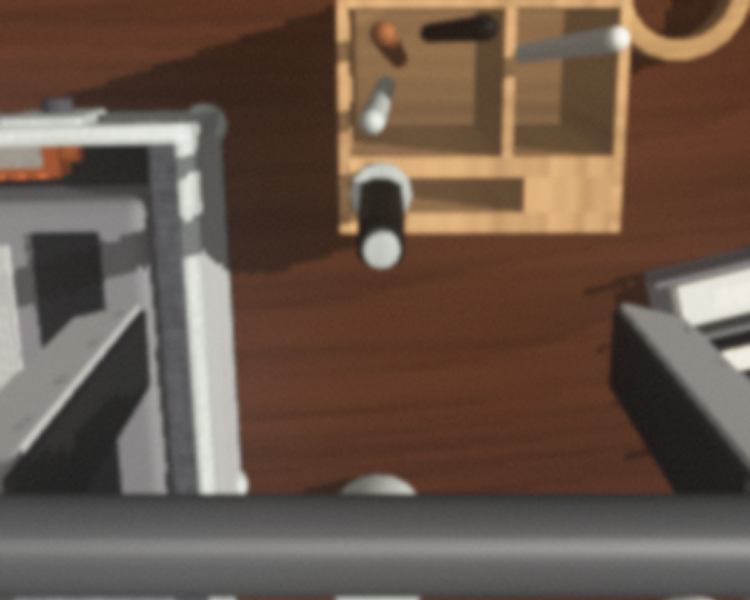

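The eighth picture shows the tidy square to the image. The hook handle top is at (381,248) and the collar at (381,190), midway between the fingertips at u 140 and 620.

```bash
python3 - <<'E'
from h import *
c=lambda x,y:(130+x/2.5-.3,120+y/2.5-.3)
for n,p,z in [('htop',(381,248),.2015),('collar',(381,191),.117),('slotend',(523,195),.115),('slotL',(412,195),.115),('TL',(338,3),.115),('BL',(340,233),.115),('BR',(621,233),.115),('caseTR',(205,120),.08),('wallin',(0,145),.08),('wallin2',(175,137),.08)]:
    print(n,(atz('w5',*c(*p),z)*1e3).round(1))
print(tri(('w5',*c(381,248)),('w3',285+90/2.112-.2,70+209/2.112-.2),('w4',145+19/1.956-.2,100+210/1.956-.2)))
E
```

```text
htop [467.   81.  201.5]
collar [465.5  81.3 117. ]
slotend [471.5 136.3 115. ]
slotL [468.3  93.2 115. ]
TL [394.   70.4 115. ]
BL [481.5  64.  115. ]
BR [489.4 174.1 115. ]
caseTR [436.9   9.4  80. ]
wallin [441.2 -78.   80. ]
wallin2 [443.1  -4.   80. ]
(array([0.46564247, 0.08115059, 0.20587623]), [np.float64(0.3), np.float64(0.4), np.float64(0.7)])
```

step_arm --plan '[[[0,0,-30,0,100],[0,0,-60,0,100],[0,0,-90,0,100],[0,0,-110,0,100],[0,0,-110,0,100],[0,0,-110,0,50]]]'

```text
time: 4.53
tool_pos: [0.4672, 0.0821, 0.1443]
ee_rot: [3.142, -0.001, 3.072]
wrist_force: [0.3, -0.5, 0.4]
width: 0.0901
```

step_arm --plan '[[[0,0,0,0,10],[0,0,0,0,5],[0,0,0,0,5],[0,0,0,0,5],[0,0,0,0,5],[0,0,0,0,5],[0,0,0,0,5],[0,0,0,0,5]]]'

```text
time: 5.2
tool_pos: [0.4672, 0.0814, 0.1439]
ee_rot: [3.141, -0.0, 3.071]
wrist_force: [0.8, -0.5, -0.4]
width: 0.0375
```

step_arm --plan '[[[0,0,0,0,5],[0,0,0,0,5],[0,0,0,0,5],[0,0,0,0,5],[0,0,0,0,5],[0,0,0,0,5]]]'

```text
time: 5.7
tool_pos: [0.4672, 0.0815, 0.1439]
ee_rot: [3.141, -0.0, 3.071]
wrist_force: [0.2, -0.0, 0.1]
width: 0.0137
```

step_arm --plan '[[[0,0,4,0,5],[0,0,10,0,5],[0,0,20,0,5],[0,0,32,0,5],[0,0,40,0,5],[0,0,40,0,5]]]'

```text
time: 6.2
tool_pos: [0.4688, 0.0815, 0.1873]
ee_rot: [3.141, 0.006, 3.071]
wrist_force: [0.4, -0.6, -1.1]
width: 0.0137
```

step_arm --plan '[[[0,0,30,0,5],[0,0,60,0,5],[0,0,85,0,5],[0,0,85,0,5],[0,-15,85,0,5],[-2,-40,85,0,5],[-5,-75,85,0,5],[-8,-110,85,0,5]]]'

```text
time: 6.87
tool_pos: [0.4587, -0.0291, 0.2678]
ee_rot: [3.141, -0.001, 3.073]
wrist_force: [0.7, -0.0, -1.3]
width: 0.0139
```

step_arm --plan '[[[-3,-35,0,0.01,5],[-6,-70,0,0.015,5],[-8,-105,0,0.015,5],[-9,-130,0,0.015,5],[-9,-145,0,0.015,5],[-9,-148,0,0.015,5],[-9,-148,0,0.015,5],[-9,-148,0,0.015,5]]]'

```text
time: 7.53
tool_pos: [0.4501, -0.1757, 0.2683]
ee_rot: [3.14, -0.001, 3.086]
wrist_force: [0.2, -0.1, -0.8]
width: 0.0139
```

```bash
python3 - <<'E'
from h import *
o=robot.get_obs();print(o['tool_pos'],o['ee_rot'],o['time'],o['wrist_force'],o['joint_positions'])
snap('wrist','w6');cv2.imwrite('pics/w6b.png',cv2.resize(cv2.imread('pics/w6.png')[80:300,180:460],(784,616),interpolation=2)[:600])
E
```

```text
[ 0.45006248 -0.17573345  0.26833719] [ 3.14037151e+00 -8.43691187e-04  3.08628443e+00] 7.5333 [ 0.18001003 -0.10964135 -0.81912192] [-4.90287276e-01 -5.85173266e-02  1.31680297e+00  7.90503573e-04
  1.88458662e+00 -2.00553134e+00]
```

View pics/w6b.png

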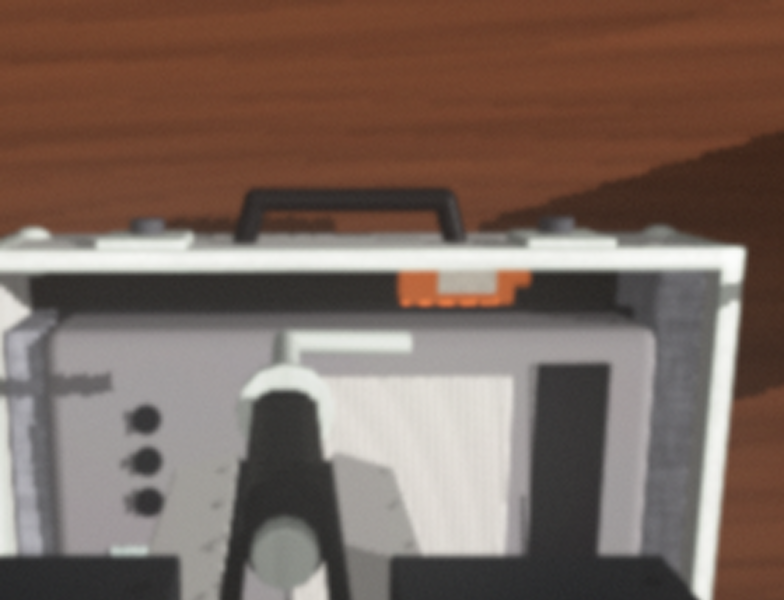

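Nine viewed. The hook hangs level and its tip runs from (285,345) to (412,343). The cartridge mouth is at u=400, its spigot tip at u=531, the wall's inner edge at row 271 and the printer edge at row 316.

```bash
python3 - <<'E'
from h import *
from scipy.optimize import least_squares as ls
c=lambda x,y:(180+x/2.8-.3,80+y/2.8-.3)
for n,p,z in [('wallL',(40,272),.08),('wallR',(700,270),.08),('prL',(60,318),.071),('prR',(640,318),.071),('mouthT',(399,305),.025),('mouthN',(400,272),.025),('spig',(531,278),.017),('spigbot',(515,303),.025),('caseR',(742,250),.08)]:
    print(n,(atz('w6',*c(*p),z)*1e3).round(1))
ps=np.array([.4501,-.1757,.2683]);d=np.array([.055,.9985,0])
for n,px in[('end',(412,343)),('mid',(350,343))]:
  f=lambda q:proj('w6',ps+d*q[0]+[0,0,q[1]])-np.array(c(*px))
  s=ls(f,[.03,-.12]);print(n,s.x,s.cost, 'x-err free:')
  g=lambda q:proj('w6',ps+d*.040+[q[0],0,q[1]])-np.array(c(*px)); s=ls(g,[0,-.12]);print(s.x)
E
```

```text
wallL [ 432.  -270.9   80. ]
wallR [445.7 -13.3  80. ]
prL [ 452.1 -267.1   71. ]
prR [465.3 -33.3  71. ]
mouthT [ 462.5 -125.6   25. ]
mouthN [ 447.7 -124.7   25. ]
spig [454.9 -64.8  17. ]
spigbot [464.5 -73.8  25. ]
caseR [438.8   2.7  80. ]
end [ 0.04046671 -0.11179824] 1.6155871338926322e-27 x-err free:
[-0.00083718 -0.10771724]
mid [ 0.02048522 -0.11190735] 3.6350710512584224e-27 x-err free:
[ 0.07437656 -0.47458861]
```

step_arm --plan '[[[0,0,-25,0,5],[0,0,-55,0,5],[0,0,-85,0,5],[0,0,-108,0,5],[0,0,-118,0,5],[0,0,-120,0,5],[0,0,-120,0,5],[0,0,-120,0,5]]]'

```text
time: 8.25
tool_pos: [0.4513, -0.1767, 0.1509]
ee_rot: [-3.14, 0.003, 3.087]
wrist_force: [0.1, 0.6, -0.3]
width: 0.0136
```

step_arm --plan '[[[0,0,-3,0,5],[0,0,-6,0,5],[0,0,-8,0,5],[0,0,-10,0,5],[0,0,-10,0,5],[0,0,-10,0,5]]]'

```text
time: 8.75
tool_pos: [0.4501, -0.1766, 0.1388]
ee_rot: [3.141, -0.0, 3.086]
wrist_force: [0.1, -0.1, -1.1]
width: 0.0138
```

step_arm --plan '[[[0,0,-2,0,5],[0,0,-4,0,5],[0,0,-5,0,5],[0,0,-5,0,5],[0,0,-5,0,5]]]'

```text
time: 9.17
tool_pos: [0.4501, -0.1765, 0.1337]
ee_rot: [3.141, -0.0, 3.086]
wrist_force: [-0.2, -0.0, -1.5]
width: 0.0138
```

step_arm --plan '[[[0,0,-1,0,5],[0,0,-2,0,5],[0,0,-3,0,5],[0,0,-3,0,5],[0,0,-3,0,5]]]'

```text
time: 9.58
tool_pos: [0.4501, -0.1765, 0.1308]
ee_rot: [3.141, -0.0, 3.086]
wrist_force: [-0.0, 0.9, -1.6]
width: 0.0138
```

step_arm --plan '[[[0,0,-1,0,5],[0,0,-2,0,5],[0,0,-2,0,5],[0,0,-2,0,5]]]'

```text
time: 9.92
tool_pos: [0.4501, -0.1765, 0.1288]
ee_rot: [3.141, -0.0, 3.086]
wrist_force: [0.3, 0.1, -1.2]
width: 0.0138
```

step_arm --plan '[[[0,0,-1,0,5],[0,0,-2,0,5],[0,0,-2,0,5],[0,0,-2,0,5]]]'

```text
time: 10.25
tool_pos: [0.4501, -0.1765, 0.1268]
ee_rot: [3.141, -0.0, 3.086]
wrist_force: [-0.4, 0.6, -0.9]
width: 0.0136
```

step_arm --plan '[[[0,0,-1,0,5],[0,0,-1.5,0,5],[0,0,-1.5,0,5],[0,0,-1.5,0,5]]]'

```text
time: 10.58
tool_pos: [0.4502, -0.1765, 0.1254]
ee_rot: [3.141, -0.0, 3.086]
wrist_force: [-0.1, -0.6, -1.6]
width: 0.0139
```

step_arm --plan '[[[0,0,-1,0,5],[0,0,-1,0,5],[0,0,-1,0,5]]]'

```text
time: 10.83
tool_pos: [0.4501, -0.1765, 0.1244]
ee_rot: [3.141, -0.0, 3.086]
wrist_force: [-0.3, -0.1, -1.1]
width: 0.0141
```

step_arm --plan '[[[0,0,-1,0,5],[0,0,-1.5,0,5],[0,0,-1.5,0,5]]]'

```text
time: 11.08
tool_pos: [0.4504, -0.1767, 0.1232]
ee_rot: [-3.141, 0.001, 3.086]
wrist_force: [-0.9, -0.6, 0.3]
width: 0.0135
```

step_arm --plan '[[[0,0,-1,0,5],[0,0,-1,0,5],[0,0,-1,0,5]]]'

```text
time: 11.33
tool_pos: [0.4505, -0.1768, 0.1226]
ee_rot: [-3.141, 0.001, 3.086]
wrist_force: [-1.4, 0.4, 3.1]
width: 0.0137
```

step_arm --plan '[[[0,0,-1,0,5],[0,0,-1,0,5],[0,0,-1,0,5]]]'

```text
time: 11.58
tool_pos: [0.4507, -0.1769, 0.1219]
ee_rot: [-3.141, 0.002, 3.086]
wrist_force: [-1.0, -0.3, 5.7]
width: 0.0138
```

step_arm --plan '[[[0,0,3,0,5],[-0.5,0,6.7,0,5],[-0.5,0,6.7,0,5],[-0.5,3,6.7,0,5],[0,8,6.7,0,5],[0.3,14,6.7,0,5],[0.5,18,6.7,0,5],[0.5,18,6.7,0,5]]]'

```text
time: 12.25
tool_pos: [0.4506, -0.1574, 0.1274]
ee_rot: [3.141, -0.0, 3.087]
wrist_force: [0.4, -0.5, -0.4]
width: 0.0139
```

step_arm --plan '[[[0.2,3,0,0,5],[0.4,7,0,0,5],[0.6,11,0,0,5],[0.7,14,0,0,5],[0.7,14,0,0,5]]]'

```text
time: 12.67
tool_pos: [0.4514, -0.1439, 0.1276]
ee_rot: [3.141, 0.0, 3.087]
wrist_force: [0.1, 0.2, -1.4]
width: 0.0137
```

```bash
python3 - <<'E'
from h import *
o=robot.get_obs();print(o['tool_pos'],o['time'],o['wrist_force'])
snap('wrist','w7');cv2.imwrite('pics/w7b.png',cv2.resize(cv2.imread('pics/w7.png')[100:310,180:460],(784,588),interpolation=2))
E
```

```text
[ 0.45140849 -0.14392484  0.12764021] 12.6667 [ 0.05748306  0.18318404 -1.38170963]
```

View pics/w7b.png

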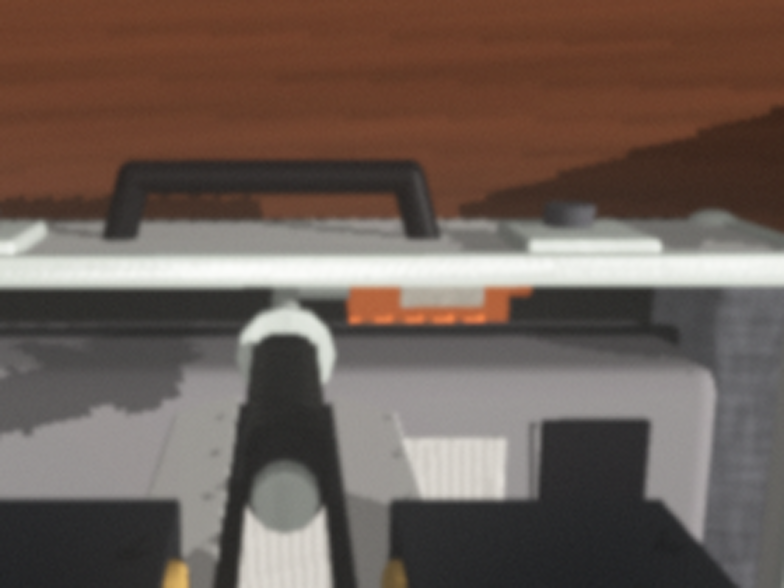

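Tenth picture: the tip enters the mouth (u=348, row 292), the cartridge has not moved, and the rod is at u=285. I'll work out the remaining travel.

```bash
python3 - <<'E'
from h import *
c=lambda x,y:(180+x/2.8-.3,100+y/2.8-.3)
for n,p,z in [('mouthfar',(348,323),.025),('mouthnear',(348,288),.025),('spigfar',(508,323),.025),('spig',(531,293),.017),('rod',(286,292),.025),('tipinner far edge',(330,299),.019)]: print(n,(atz('w7',*c(*p),z)*1e3).round(1))
E
```

```text
mouthfar [ 462.3 -125.1   25. ]
mouthnear [ 451.  -124.7   25. ]
spigfar [465.1 -74.7  25. ]
spig [457.6 -65.6  17. ]
rod [ 451.2 -144.1   25. ]
tipinner far edge [ 455.5 -130.3   19. ]
```

step_arm --plan '[[[0.2,3,0,0,5],[0.4,7,0,0,5],[0.6,11,0,0,5],[0.7,13,0,0,5],[0.7,13,0,0,5],[0.7,13,1,0,5],[0.7,13,3,0,5],[0.7,13,6,0,5]]]'

```text
time: 13.38
tool_pos: [0.4519, -0.1316, 0.1335]
ee_rot: [3.141, -0.001, 3.086]
wrist_force: [0.6, -0.5, -0.6]
width: 0.014
```

step_arm --plan '[[[0,0,6,0,5],[0,0,14,0,5],[0,0,22,0,5],[0,0,30,0,5],[0,0,38,0,5],[0,0,44,0,5],[0,0,48,0,5],[0,0,50,0,5]]]'

```text
time: 14.05
tool_pos: [0.4524, -0.1317, 0.1846]
ee_rot: [-3.141, 0.001, 3.086]
wrist_force: [0.5, 0.2, -0.5]
width: 0.0134
```

step_arm --plan '[[[0,0,8,0,5],[0,0,16,0,5],[0,0,24,0,5],[0,0,32,0,5],[0,0,40,0,5],[0,0,46,0,5],[0,0,50,0,5],[0,0,50,0,5]]]'

```text
time: 14.72
tool_pos: [0.4526, -0.1318, 0.2349]
ee_rot: [-3.141, 0.002, 3.086]
wrist_force: [0.3, 0.4, -0.6]
width: 0.0135
```

```bash
python3 - <<'E'
from h import *
o=robot.get_obs();print(o['tool_pos'],o['time'],o['wrist_force'])
snap('wrist','w8');a=cv2.imread('pics/w8.png')[:300,120:480]
cv2.imwrite('pics/w8b.png',cv2.resize(a,(720,600),interpolation=2))
h=cv2.cvtColor(cv2.imread('pics/w8.png'),cv2.COLOR_BGR2HSV);m=cv2.inRange(h,(3,170,120),(14,255,255))
n,l,s,ce=cv2.connectedComponentsWithStats(m);print([x.tolist() for x in s[1:] if x[4]>60])
E
```

```text
[ 0.45260711 -0.13176636  0.23493179] 14.7167 [ 0.28035293  0.36909947 -0.63335793]
[]
```

```bash
cat > orng.py <<'E'
from h import *
def orange(fn,lo=90):
    f=load(fn)['f'].astype(int);r,g,b=f[...,0],f[...,1],f[...,2]
    m=((r-b>lo)&(r>130)&(g<.6*r)).astype(np.uint8)
    n,l,s,ce=cv2.connectedComponentsWithStats(m)
    return [(s[i].tolist(),ce[i].round(1).tolist()) for i in range(1,n) if s[i,4]>40]
E
python3 - <<'E'
from orng import *
for f in['w6','w7','w8']:print(f,orange(f)[:6])
E
```

```text
w6 [([323, 178, 46, 11, 272], [341.5, 183.7])]
w7 [([305, 204, 63, 11, 388], [330.2, 209.9])]
w8 [([290, 189, 66, 11, 89], [324.8, 191.1])]
```

```bash
python3 - <<'E'
from orng import *
for lo in (70,50):print(orange('w8',lo))
f=load('w8')['f'];
for v in range(178,206,2): print(v,[tuple(int(x) for x in f[v,u]) for u in (286,292,300,312,330,345,352,358)])
for z in (.1305,.025): print(z,atz('w8',290,195,z).round(3),atz('w8',356,191,z).round(3))
E
```

```text
[([290, 188, 66, 12, 145], [323.1, 190.0])]
[([290, 188, 66, 12, 145], [323.1, 190.0])]
178 [(228, 229, 223), (228, 229, 222), (229, 230, 224), (228, 229, 223), (228, 229, 223), (228, 229, 222), (227, 228, 221), (227, 228, 220)]
180 [(142, 140, 132), (143, 140, 133), (144, 139, 132), (141, 136, 128), (138, 133, 125), (135, 130, 123), (132, 129, 122), (128, 125, 118)]
182 [(66, 53, 49), (67, 55, 50), (72, 58, 52), (73, 57, 51), (73, 58, 51), (68, 55, 48), (66, 54, 48), (62, 50, 45)]
184 [(63, 51, 45), (67, 53, 48), (69, 55, 49), (71, 54, 48), (71, 55, 49), (67, 51, 46), (65, 51, 46), (62, 51, 45)]
186 [(65, 53, 48), (68, 55, 48), (70, 53, 48), (73, 56, 50), (75, 57, 51), (71, 54, 48), (65, 51, 45), (63, 51, 46)]
188 [(65, 53, 48), (128, 76, 55), (133, 79, 56), (144, 83, 57), (145, 83, 57), (130, 77, 56), (68, 55, 49), (64, 53, 47)]
190 [(66, 55, 50), (240, 144, 82), (244, 152, 85), (245, 152, 85), (246, 153, 87), (242, 146, 81), (68, 55, 50), (66, 54, 48)]
192 [(66, 54, 50), (252, 170, 95), (252, 173, 97), (253, 174, 97), (252, 173, 97), (252, 168, 94), (72, 57, 53), (66, 54, 48)]
194
[... 205 characters left out ...]
230), (252, 169, 95), (179, 99, 65), (82, 71, 68)]
198 [(151, 147, 141), (252, 172, 96), (252, 171, 96), (251, 249, 243), (251, 249, 243), (252, 171, 96), (247, 152, 85), (94, 83, 80)]
200 [(211, 211, 202), (252, 170, 97), (253, 174, 98), (251, 249, 243), (252, 250, 245), (252, 170, 94), (252, 168, 92), (112, 101, 100)]
202 [(211, 212, 203), (252, 171, 97), (252, 173, 97), (251, 248, 243), (251, 249, 244), (252, 170, 94), (250, 163, 91), (131, 123, 121)]
204 [(188, 188, 181), (252, 171, 96), (252, 174, 99), (251, 249, 244), (251, 248, 242), (252, 168, 94), (236, 138, 81), (155, 146, 145)]
0.1305 [ 0.445 -0.125  0.13 ] [ 0.445 -0.067  0.13 ]
0.025 [ 0.465 -0.123  0.025] [ 0.465 -0.046  0.025]
```

step_arm --plan '[[[6,2,3,0,5],[18,6,8,0,5],[36,14,10,0.02,5],[56,24,10,0.05,5],[76,36,10,0.08,5],[96,50,10,0.11,5],[114,66,10,0.14,5],[130,84,10,0.17,5]]]'

```text
time: 15.43
tool_pos: [0.5832, -0.0468, 0.2424]
ee_rot: [3.141, -0.002, -3.026]
wrist_force: [-0.8, -0.1, -1.7]
width: 0.0136
```

step_arm --plan '[[[13,19,0,0.02,5],[23,40,0,0.04,5],[31,62,0,0.06,5],[38,85,0,0.077,5],[42,108,0,0.077,5],[45,131,0,0.077,5],[47,154,0,0.077,5],[48,176,0,0.077,5]]]'

```text
time: 16.1
tool_pos: [0.6303, 0.1301, 0.2423]
ee_rot: [3.141, -0.002, -2.95]
wrist_force: [1.4, 0.9, -1.5]
width: 0.0136
```

step_arm --plan '[[[0,18,0,0,5],[0,32,0,0,5],[0,42,0,0,5],[0,50,0,0,5],[0,55,0,0,5],[0,55,0,0,5],[0,55,0,0,5]]]'

```text
time: 16.68
tool_pos: [0.6302, 0.1829, 0.2436]
ee_rot: [-3.141, -0.0, -2.951]
wrist_force: [0.1, 0.4, -1.5]
width: 0.0137
```

```bash
python3 - <<'E'
from orng import *
o=robot.get_obs();print(o['tool_pos'],o['ee_rot'],o['time'],o['wrist_force'])
snap('wrist','w9');a=cv2.imread('pics/w9.png')[90:310,180:460]
cv2.imwrite('pics/w9b.png',cv2.resize(a,(756,594),interpolation=2))
print(orange('w9',70))
E
```

```text
[0.63020489 0.18290463 0.24363103] [-3.14116531e+00 -3.19398992e-05 -2.95093228e+00] 16.6833 [ 0.07993349  0.36789562 -1.51374675]
[([289, 183, 66, 33, 1324], [316.3, 201.8]), ([461, 359, 89, 24, 550], [509.8, 363.6])]
```

View pics/w9b.png

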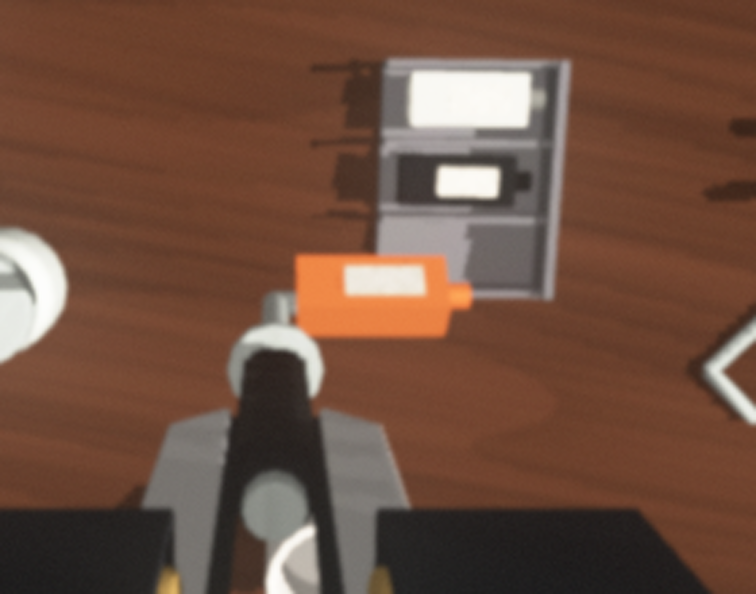

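Eleventh picture: the cartridge sits level on the hook. The rack shows clearly, with corners (381,62), (570,60) and (553,298), the empty bay's divider from (378,215) to (548,222) and its outer wall at row 295.

```bash
python3 - <<'E'
from h import *
c=lambda x,y:(180+x/2.7-.3,90+y/2.7-.3)
for n,p,z in [('TL',(381,62),.024),('TR',(570,60),.026),('BR',(553,298),.026),('divF',(378,215),.022),('divB',(546,222),.022),('div1F',(380,142),.022),('div1B',(553,143),.022),('outB',(540,294),.022),('backin top',(556,68),.026),('backin bot',(542,290),.026),('cTL',(296,255),.138),('cTR',(443,257),.138),('cBL',(297,333),.138),('cBR',(446,336),.138),('spig',(471,297),.130),('rod',(270,297),.138)]:
    print(n,(atz('w9',*c(*p),z)*1e3).round(1))
E
```

```text
TL [541.9 211.   24. ]
TR [526.3 288.2  26. ]
BR [625.9 306.7  26. ]
divF [605.1 223.7  22. ]
divB [594.2 296.4  22. ]
div1F [574.3 217.8  22. ]
div1B [560.6 290.9  22. ]
outB [625.8 301.8  22. ]
backin top [530.5 283.2  26. ]
backin bot [623.3 301.   26. ]
cTL [611.8 186.1 138. ]
cTR [603.5 233.1 138. ]
cBL [637.3 191.5 138. ]
cBR [629. 240. 138.]
spig [615.9 246.9 130. ]
rod [627.  180.4 138. ]
```

step_arm --plan '[[[-1,6,-3,0,5],[-3,16,-10,0,5],[-4.5,26,-20,0,5],[-5.5,34,-32,0,5],[-6.5,39,-46,0,5],[-6.5,41,-60,0,5],[-6.5,41,-74,0,5],[-6.5,41,-83,0,5]]]'

```text
time: 17.4
tool_pos: [0.6219, 0.2253, 0.1569]
ee_rot: [-3.141, -0.005, -2.949]
wrist_force: [0.7, -0.6, -1.2]
width: 0.0138
```

step_arm --plan '[[[0,0,-4,0,5],[0,0,-5,0,5],[0,0,-5,0,5],[0,0,-5,0,5]]]'

```text
time: 17.73
tool_pos: [0.6241, 0.2246, 0.1566]
ee_rot: [3.141, 0.002, -2.951]
wrist_force: [-0.9, -0.2, -1.8]
width: 0.0138
```

```bash
python3 - <<'E'
from orng import *
o=robot.get_obs();print(o['tool_pos'],o['ee_rot'],o['time'],o['wrist_force'])
snap('wrist','w10');a=cv2.imread('pics/w10.png')[110:310,220:420]
cv2.imwrite('pics/w10b.png',cv2.resize(a,(600,600),interpolation=2))
f=load('w10')['f']
for v in range(150,232,3): print(v,[int(f[v,u].astype(int).sum()//3) for u in range(286,366,6)], [int(f[v,u,0])-int(f[v,u,2]) for u in (290,320,338,350)])
E
```

```text
[0.62406474 0.22456981 0.15657468] [ 3.14135834e+00  1.69553430e-03 -2.95050748e+00] 17.7333 [-0.89673358 -0.20432737 -1.78551486]
150 [80, 116, 75, 79, 90, 96, 103, 90, 83, 83, 93, 117, 113, 112] [9, 10, 11, 10]
153 [80, 113, 64, 68, 69, 75, 74, 74, 72, 72, 70, 117, 112, 121] [7, 11, 13, 9]
156 [78, 114, 64, 67, 77, 222, 219, 211, 212, 126, 69, 110, 111, 125] [7, 16, 23, 8]
159 [79, 113, 64, 66, 84, 250, 249, 251, 250, 166, 67, 59, 109, 130] [8, 5, 9, 13]
162 [79, 113, 64, 66, 86, 250, 251, 251, 251, 156, 66, 58, 107, 135] [9, 5, 9, 13]
165 [78, 113, 65, 65, 95, 250, 250, 251, 250, 143, 67, 60, 105, 144] [10, 5, 8, 14]
168 [80, 110, 60, 65, 85, 233, 234, 239, 238, 112, 73, 108, 103, 150] [10, 14, 15, 11]
171 [89, 119, 65, 66, 68, 71, 73, 73, 75, 68, 73, 112, 101, 157] [9, 13, 15, 10]
174 [102, 166, 150, 139, 139, 130, 129, 111, 90, 90, 90, 112, 99, 159] [7, 10, 12, 11]
177 [85, 114, 114, 115, 114, 115, 115, 113, 107, 105, 104, 100, 89, 158] [9, 11, 13, 11]
180 [108, 167, 173, 172, 173, 173, 174, 169, 168, 170, 169, 164, 108, 164] [8, 10, 10, 9]
183 [83, 121, 172, 174, 174, 173, 175,
[... 765 characters left out ...]
 102, 75, 160] [140, 166, 169, 14]
210 [176, 152, 152, 153, 152, 152, 153, 152, 152, 152, 107, 84, 78, 157] [114, 168, 168, 14]
213 [233, 206, 148, 149, 151, 152, 151, 152, 153, 153, 155, 154, 105, 152] [7, 161, 157, 13]
216 [232, 235, 93, 89, 90, 89, 89, 97, 98, 99, 100, 106, 103, 127] [3, 61, 58, 53]
219 [148, 233, 129, 81, 81, 84, 80, 79, 78, 76, 77, 80, 79, 79] [5, 65, 63, 67]
222 [42, 183, 180, 79, 80, 82, 83, 81, 80, 76, 74, 76, 76, 76] [10, 65, 63, 65]
225 [43, 92, 214, 77, 80, 78, 80, 81, 79, 77, 76, 76, 75, 74] [15, 63, 65, 63]
228 [42, 81, 211, 75, 78, 77, 80, 79, 80, 77, 77, 78, 76, 74] [14, 62, 66, 65]
231 [42, 66, 168, 81, 77, 74, 75, 78, 79, 79, 77, 76, 77, 73] [14, 60, 66, 67]
```

```bash
python3 - <<'E'
from h import *
xr=np.array([-.182,.983,0]);yr=np.array([-.983,-.182,0]);S=np.array([.6087,.2995,0])
def b(x,y,z): return proj('w10',S+xr*x/1e3+yr*y/1e3+[0,0,z/1e3]).round(1)
for n,y in [('div far',15),('div near mid',18),('out in',-15),('out out',-18)]: print(n,b(-5,y,22),b(-60,y,22))
print('backwall inner',b(0,0,26),b(4,0,26),'back corner',b(4,-18,26))
a=-2.9505;h=np.array([np.sin(a),-np.cos(a),0]);l=np.array([-h[1],h[0],0]);T=np.array([.62406,.22457,.15657])
for off in(0,-2): # lateral offset along world x approx
  for n,x,y,z in [('bot -x edge',0,11,-.1201),('bot -x edge end',50,11,-.1201),('top -x',0,11,-.1041),('top +x mouth',0,-11,-.1041),('top +x end',50,-11,-.1041),('spig',58,0,-.1121)]:
    print(off,n,proj('w10',T+h*(x+7)/1e3+l*y/1e3+[off/1e3,0,z]).round(1))
E
```

```text
div far [356.9 180.8] [299.1 180.4]
div near mid [357.1 177.7] [299.2 177.2]
out in [355.2 211.5] [298.6 211.1]
out out [355.  214.5] [298.5 214.1]
backwall inner [362.1 197.1] [366.3 197.1] back corner [365.2 215.5]
0 bot -x edge [289.3 188.4]
0 bot -x edge end [343.8 188.4]
0 top -x [289.7 191.5]
0 top +x mouth [289.6 215.9]
0 top +x end [345.8 215.9]
0 spig [353.7 201.9]
-2 bot -x edge [289.7 186.3]
-2 bot -x edge end [344.3 186.3]
-2 top -x [290.1 189.3]
-2 top +x mouth [290.  213.8]
-2 top +x end [346.3 213.7]
-2 spig [354.2 199.8]
```

View pics/w10b.png

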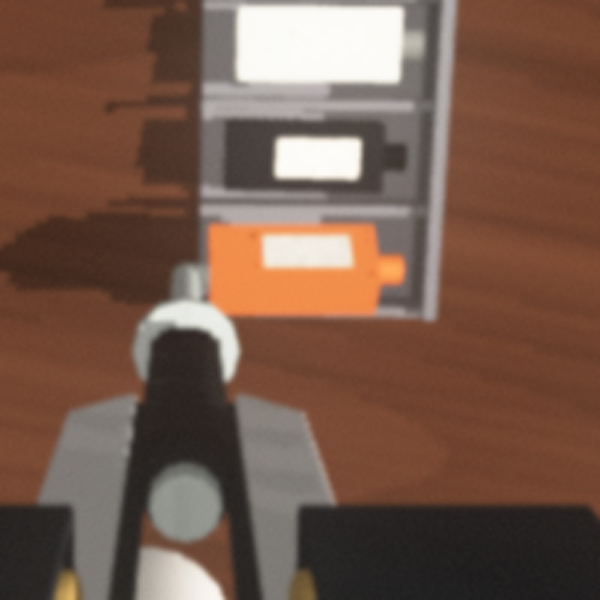

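Twelfth and last picture: the cartridge is over the empty bay, clear of the divider (row 212) and the outer wall (row 316), with the spigot short of the back wall. I'm lowering it now.

step_arm --plan '[[[0,0,-5,0,5],[0,0,-12,0,5],[0,0,-19,0,5],[0,0,-25,0,5],[0,0,-29,0,5],[0,0,-30,0,5],[0,0,-30,0,5]]]'

```text
time: 18.37
tool_pos: [0.6233, 0.2244, 0.1249]
ee_rot: [3.142, -0.001, -2.95]
wrist_force: [0.5, -0.2, -0.7]
width: 0.0136
```

step_arm --plan '[[[0,0,-1,0,5],[0,0,-2,0,5],[0,0,-3,0,5],[0,0,-4,0,5],[0,0,-4,0,5],[0,0,-4,0,5]]]'

```text
time: 18.87
tool_pos: [0.6244, 0.2245, 0.1243]
ee_rot: [3.142, 0.003, -2.95]
wrist_force: [-0.8, -0.3, 5.9]
width: 0.0139
```

step_arm --plan '[[[0,0,1,0,5],[0,0,2.5,0,5],[0,0,2.5,0,5],[0,0,2.5,0,5]]]'

```text
time: 19.2
tool_pos: [0.6238, 0.2245, 0.1244]
ee_rot: [3.142, 0.001, -2.95]
wrist_force: [-0.4, -1.1, 2.8]
width: 0.0133
```

```bash
python3 - <<'E'
from orng import *
o=robot.get_obs();print(o['tool_pos'],o['ee_rot'],o['wrist_force'],o['wrist_torque'])
f=snap('wrist','w11')['f'].astype(int)
for v in range(160,240,2): print(v,[int(f[v,u].sum()//3) for u in range(274,374,6)], [f[v,u,0]-f[v,u,2] for u in (292,320,338,350)])
T=o['tool_pos'];a=o['ee_rot'][2];h=np.array([np.sin(a),-np.cos(a),0]);l=np.array([-h[1],h[0],0])
for zz in (.004,.0065):
  for n,x,y,z in [('bot -x edge',0,11,0),('bot end',50,11,0),('top -x',0,11,.016),('top +x mouth',0,-11,.016),('top +x end',50,-11,.016),('spig',58,0,.008)]:
    p=T+h*(x+7)/1e3+l*y/1e3+[-.002,0,0];p[2]=zz+z;print(zz,n,proj('w11',p).round(1))
xr=np.array([-.182,.983,0]);yr=np.array([-.983,-.182,0]);S=np.array([.6087,.2995,0])
for n,x,y,z in [('div',-5,15,22),('div o',-5,18,22),('out in',-5,-15,22),('out out',-5,-18,22),('back',0,0,26)]: print(n,proj('w11',S+xr*x/1e3+yr*y/1e3+[0,0,z/1e3]).round(1))
E
```

```text
[0.62382912 0.22445773 0.12444324] [ 3.14152800e+00  7.12493177e-04 -2.95042049e+00] [-0.40870356 -1.13241956  2.81352658] [ 0.02488232  0.07332475 -0.01191115]
160 [58, 62, 72, 115, 70, 70, 72, 233, 246, 243, 234, 236, 134, 71, 101, 114, 81] [np.int64(10), np.int64(10), np.int64(13), np.int64(13)]
162 [59, 61, 72, 114, 67, 70, 73, 243, 251, 250, 251, 250, 145, 72, 65, 113, 81] [np.int64(11), np.int64(5), np.int64(6), np.int64(13)]
164 [59, 61, 72, 114, 69, 70, 71, 243, 250, 251, 251, 251, 140, 71, 58, 111, 82] [np.int64(11), np.int64(6), np.int64(5), np.int64(13)]
166 [58, 62, 72, 115, 68, 67, 70, 245, 250, 251, 251, 251, 133, 71, 61, 111, 83] [np.int64(12), np.int64(6), np.int64(5), np.int64(16)]
168 [59, 61, 70, 113, 65, 69, 70, 247, 251, 251, 251, 250, 121, 71, 57, 110, 83] [np.int64(11), np.int64(5), np.int64(5), np.int64(16)]
170 [56, 60, 72, 115, 66, 67, 70, 248, 250, 249, 251, 250, 115, 70, 66, 110, 85] [np.int64(12), np.int64(6), np.int64(6), np.int64(16)]
172 [59, 59, 72, 112, 67, 69, 70, 239, 248, 247, 248, 249, 99, 71, 107, 111, 86] [np.int64(12), np.int64(8), np.int64(8)
[... 4437 characters left out ...]
55, 83, 77, 80, 81, 81, 79, 79, 79, 79, 79, 77, 75, 74] [np.int64(17), np.int64(63), np.int64(67), np.int64(66)]
238 [40, 40, 42, 52, 76, 74, 77, 76, 81, 80, 79, 79, 79, 78, 78, 76, 71] [np.int64(17), np.int64(63), np.int64(68), np.int64(67)]
0.004 bot -x edge [289.7 186.4]
0.004 bot end [344.3 186.4]
0.004 top -x [290.2 189.3]
0.004 top +x mouth [290.  213.8]
0.004 top +x end [346.3 213.8]
0.004 spig [354.1 199.8]
0.0065 bot -x edge [289.8 186.8]
0.0065 bot end [344.7 186.8]
0.0065 top -x [290.2 189.8]
0.0065 top +x mouth [290.1 214.4]
0.0065 top +x end [346.8 214.4]
0.0065 spig [354.7 200.4]
div [364.3 186.7]
div o [364.5 183.2]
out in [362.3 220.1]
out out [362.1 223.4]
back [370.  204.5]
```

step_arm --plan '[[[0,0,1,0,5],[-1,-0.2,1.5,0,5],[-2.5,-0.5,1.5,0,5],[-4,-0.7,1.5,0,5],[-4,-0.7,1.5,0,5],[-4,-0.7,1.5,0,5]]]'

```text
time: 19.75
tool_pos: [0.6193, 0.2237, 0.1253]
ee_rot: [3.142, -0.001, -2.95]
wrist_force: [-0.1, -0.1, -1.3]
width: 0.0138
```

```bash
cat > chk.py <<'E'
from orng import *
import sys
def chk(fn,us=(300,310,320,335,352)):
    o=robot.get_obs();print(o['tool_pos'].round(4),o['ee_rot'].round(3),o['time'],o['wrist_force'].round(1))
    f=snap('wrist',fn)['f'].astype(int)
    for u in us:
        print(u,' '.join(f'{v}:{f[v,u].sum()//3}/{f[v,u,0]-f[v,u,2]}' for v in range(180,230,2)))
E
python3 -c "
from chk import *
chk('w12')"
```

```text
[0.6193 0.2237 0.1253] [ 3.142e+00 -1.000e-03 -2.950e+00] 19.75 [-0.1 -0.1 -1.3]
300 180:65/13 182:73/12 184:129/11 186:111/11 188:122/12 190:168/17 192:172/98 194:159/161 196:159/164 198:158/164 200:158/165 202:158/164 204:157/166 206:157/165 208:158/165 210:156/166 212:152/164 214:148/164 216:149/165 218:148/164 220:147/158 222:112/66 224:117/11 226:172/9 228:155/21
310 180:67/13 182:75/13 184:130/10 186:123/10 188:119/12 190:167/16 192:173/96 194:180/123 196:233/25 198:237/14 200:238/14 202:239/13 204:238/14 206:221/47 208:165/150 210:157/165 212:151/166 214:149/164 216:149/165 218:149/165 220:147/160 222:112/78 224:99/15 226:156/11 228:144/22
320 180:97/17 182:74/16 184:123/12 186:123/12 188:118/12 190:168/14 192:176/81 194:177/127 196:229/29 198:238/12 200:241/11 202:240/12 204:236/14 206:219/47 208:165/150 210:156/166 212:151/165 214:149/164 216:151/163 218:150/164 220:146/160 222:113/82 224:99/15 226:157/11 228:144/20
335 180:111/19 182:71/16 184:89/14 186:102/13 188:112/13 190:164/14 192:177/80 194:176/129 196:229/32 198:235/14 200:237/13 202:239/13 204:239/13 206:225/40 208:169/144 210:158/164 212:152/164 214:149/165 216:150/164 218:150/164 220:146/161 222:114/85 224:97/16 226:147/12 228:150/21
352 180:77/13 182:76/14 184:88/13 186:99/12 188:107/11 190:162/10 192:157/12 194:118/13 196:111/13 198:110/13 200:113/24 202:131/123 204:160/165 206:172/161 208:171/162 210:157/163 212:121/74 214:109/12 216:106/13 218:106/14 220:100/12 222:83/13 224:92/14 226:144/12 228:149/21
```

step_arm --plan '[[[0,0,-1,0,5],[-0.5,0,-2,0,5],[-1,0,-3,0,5],[-1,0,-3,0,5],[-1,0,-3,0,5]]]'

```text
time: 20.22
tool_pos: [0.6193, 0.2238, 0.1237]
ee_rot: [3.142, 0.002, -2.951]
wrist_force: [0.7, -0.2, 3.5]
width: 0.0137
```

```bash
python3 -c "
from chk import *
chk('w13',(300,320,352))"
```

```text
[0.6193 0.2238 0.1237] [ 3.142e+00  2.000e-03 -2.951e+00] 20.2167 [ 0.7 -0.2  3.5]
300 180:66/12 182:79/13 184:137/10 186:114/11 188:122/10 190:168/16 192:171/96 194:157/161 196:156/164 198:156/164 200:156/164 202:156/165 204:156/165 206:155/165 208:155/166 210:153/165 212:151/164 214:151/165 216:151/165 218:151/165 220:141/147 222:101/40 224:109/12 226:168/9 228:162/20
320 180:90/16 182:73/15 184:122/11 186:123/12 188:118/12 190:167/12 192:176/80 194:202/76 196:235/15 198:238/13 200:239/12 202:236/13 204:231/20 206:184/111 208:157/162 210:156/163 212:153/163 214:152/164 216:152/165 218:151/165 220:143/156 222:105/57 224:100/13 226:152/11 228:146/20
352 180:72/12 182:74/12 184:83/13 186:97/11 188:110/13 190:164/10 192:158/9 194:118/13 196:113/13 198:111/15 200:112/36 202:141/144 204:165/163 206:173/159 208:167/164 210:149/154 212:116/43 214:108/12 216:108/13 218:106/13 220:101/14 222:86/15 224:91/13 226:138/13 228:154/19
```

step_arm --plan '[[[0,0,1,0,5],[1,0.2,2,0,5],[2.5,0.5,2.2,0,5],[4,0.7,2.2,0,5],[5,0.9,2.2,0,5],[6,1,2.2,0,5],[6,1,2.2,0,5],[6,1,2.2,0,5]]]'

```text
time: 20.93
tool_pos: [0.624, 0.2247, 0.1243]
ee_rot: [3.141, -0.002, -2.95]
wrist_force: [-1.2, 0.6, -0.0]
width: 0.0138
```

```bash
python3 -c "
from chk import *
chk('w14',(300,320,352))"
```

```text
[0.624  0.2247 0.1243] [ 3.141e+00 -2.000e-03 -2.950e+00] 20.9333 [-1.2  0.6 -0. ]
300 180:142/12 182:107/16 184:157/13 186:169/13 188:140/44 190:161/154 192:164/165 194:165/163 196:164/165 198:164/165 200:164/165 202:165/164 204:164/165 206:165/164 208:164/165 210:162/168 212:151/166 214:137/159 216:134/157 218:124/127 220:130/25 222:165/12 224:132/37 226:120/48 228:106/52
320 180:145/15 182:113/17 184:154/14 186:173/14 188:164/37 190:164/150 192:171/153 194:219/64 196:243/13 198:246/9 200:247/9 202:246/8 204:243/12 206:232/32 208:176/142 210:164/166 212:153/165 214:138/158 216:136/159 218:130/139 220:128/42 222:161/14 224:122/38 226:82/64 228:83/68
352 180:96/15 182:98/16 184:138/13 186:168/12 188:130/13 190:114/14 192:111/14 194:111/16 196:110/16 198:112/28 200:134/128 202:161/165 204:172/161 206:169/163 208:154/164 210:119/70 212:109/15 214:106/16 216:97/17 218:85/19 220:111/16 222:156/14 224:130/36 226:85/66 228:78/66
```

step_arm --plan '[[[0.7,0.1,0.3,0,5],[1.4,0.2,0.6,0,5],[2.1,0.4,0.8,0,5],[2.8,0.5,1,0,5],[3.5,0.6,1,0,5],[3.5,0.6,1,0,5]]]'

```text
time: 21.48
tool_pos: [0.628, 0.2253, 0.1259]
ee_rot: [3.141, -0.0, -2.95]
wrist_force: [-1.0, 0.5, 0.4]
width: 0.0138
```

```bash
python3 -c "
from chk import *
chk('w15',(300,320,352))"
```

```text
[0.628  0.2253 0.1259] [ 3.141 -0.    -2.95 ] 21.4833 [-1.   0.5  0.4]
300 180:168/9 182:170/12 184:161/101 186:164/162 188:164/165 190:164/164 192:164/164 194:164/165 196:166/162 198:165/164 200:164/165 202:164/164 204:163/166 206:160/166 208:142/160 210:135/155 212:132/150 214:114/75 216:155/10 218:148/20 220:97/54 222:100/51 224:119/42 226:118/43 228:94/52
320 180:168/10 182:170/11 184:156/84 186:164/159 188:183/129 190:238/22 192:244/10 194:246/9 196:247/9 198:244/10 200:242/13 202:205/85 204:167/160 206:162/163 208:142/159 210:136/154 212:136/153 214:128/108 216:149/13 218:149/18 220:93/49 222:83/61 224:83/63 226:83/62 228:82/60
352 180:163/7 182:157/8 184:118/9 186:113/10 188:112/11 190:112/11 192:111/13 194:118/59 196:149/157 198:168/162 200:173/160 202:166/163 204:143/138 206:109/25 208:108/10 210:106/11 212:90/12 214:89/11 216:139/11 218:160/15 220:106/46 222:82/63 224:77/60 226:78/60 228:77/60
```

step_arm --plan '[[[0,0,-0.7,0,5],[0,0,-1.4,0,5],[0,0,-2,0,5],[0,0,-2.5,0,5],[0,0,-2.5,0,5]]]'

```text
time: 21.95
tool_pos: [0.6291, 0.2254, 0.1255]
ee_rot: [3.142, 0.004, -2.951]
wrist_force: [-1.3, -0.5, 5.8]
width: 0.0134
```

```bash
python3 -c "
from chk import *
chk('w16',(300,320,352))"
```

```text
[0.6291 0.2254 0.1255] [ 3.142  0.004 -2.951] 21.95 [-1.3 -0.5  5.8]
300 180:169/12 182:149/71 184:161/160 186:164/165 188:164/165 190:165/163 192:164/166 194:164/166 196:164/165 198:163/167 200:164/165 202:164/165 204:162/167 206:146/162 208:133/155 210:133/153 212:124/110 214:141/16 216:155/17 218:106/49 220:97/55 222:112/45 224:133/37 226:106/49 228:86/58
320 180:172/12 182:156/66 184:163/158 186:177/140 188:230/39 190:243/12 192:246/9 194:247/8 196:246/9 198:244/11 200:225/46 202:170/154 204:162/166 206:147/162 208:136/154 210:133/153 212:126/114 214:142/19 216:160/13 218:105/42 220:84/64 222:84/67 224:83/64 226:81/64 228:83/62
352 180:159/9 182:122/11 184:112/12 186:112/13 188:109/14 190:111/15 192:115/42 194:144/151 196:164/166 198:172/161 200:166/165 202:148/153 204:115/42 206:108/14 208:105/15 210:93/13 212:88/15 214:128/14 216:161/15 218:114/44 220:83/65 222:78/64 224:78/63 226:77/61 228:76/63
```

step_arm --plan '[[[-1,0,1.5,0,5],[-2.5,-0.4,1.8,0,5],[-3.5,-0.6,1.8,0,5],[-3.5,-0.6,1.8,0,5],[-3.5,-0.6,1.8,0,5]]]'

```text
time: 22.42
tool_pos: [0.6246, 0.2247, 0.1244]
ee_rot: [3.142, -0.0, -2.95]
wrist_force: [0.0, 0.4, -0.8]
width: 0.014
```

step_arm --plan '[[[0.6,-3,0,0,5],[1.5,-8,0,0,5],[2.7,-14,0,0,5],[3.8,-20,0,0,5],[4.9,-26,0,0,5],[6.1,-32,0,0,5],[7.6,-40,0,0,5],[9.1,-48,0,0,5]]]'

```text
time: 23.08
tool_pos: [0.6339, 0.1758, 0.1252]
ee_rot: [-3.142, 0.0, -2.951]
wrist_force: [0.9, -1.0, -0.1]
width: 0.0136
```

```bash
python3 -c "
from chk import *
chk('w17',(330,345,360,370))
print(orange('w17',60))"
```

```text
[0.6339 0.1758 0.1252] [-3.142  0.    -2.951] 23.0833 [ 0.9 -1.  -0.1]
330 180:66/49 182:60/45 184:74/61 186:72/56 188:57/41 190:56/41 192:57/41 194:57/41 196:58/39 198:57/41 200:55/39 202:55/39 204:55/40 206:58/42 208:56/41 210:57/41 212:55/40 214:52/39 216:54/40 218:65/50 220:79/64 222:77/62 224:75/61 226:74/59 228:73/60
345 180:117/11 182:117/11 184:159/10 186:148/11 188:130/81 190:146/149 192:139/158 194:137/161 196:136/160 198:137/161 200:137/159 202:134/160 204:132/158 206:130/154 208:128/150 210:121/145 212:110/130 214:114/132 216:117/134 218:107/63 220:150/14 222:141/25 224:84/59 226:75/64 228:75/64
360 180:123/13 182:117/14 184:166/12 186:166/14 188:158/103 190:163/164 192:163/166 194:162/166 196:162/167 198:163/166 200:160/169 202:161/168 204:162/169 206:162/169 208:162/168 210:159/169 212:139/164 214:129/154 216:128/151 218:114/90 220:144/17 222:145/22 224:91/58 226:80/68 228:78/66
370 180:125/13 182:114/14 184:164/11 186:167/15 188:151/88 190:162/162 192:180/133 194:240/20 196:245/10 198:244/10 200:245/9 202:244/10 204:243/13 206:214/68 208:164/164 210:160/170 212:142/165 214:131/155 216:128/152 218:118/95 220:145/17 222:145/23 224:88/56 226:80/68 228:80/70
[([343, 189, 68, 30, 537], [369.5, 211.7])]
```

```bash
python3 - <<'E'
from h import *
d=load('w17');f=d['f'].astype(int);print(d['C'][:3,3].round(3))
for v in range(178,228):
    s=''
    for u in range(334,418):
        r,g,b=f[v,u];m=(r+g+b)//3
        if r-b>110: s+='A' if m>152 else ('o' if m>122 else 'c')
        elif m>200: s+='W'
        else: s+=' .:-=+*'[min(6,m//30)]
    print(v,s)
E
```

```text
[0.567 0.163 0.343]
178 ::::::-=+++++++++=================---==========-------:::::::::::::::::::::---------
179 ::::::-==============================================-------------------------------
180 ::::::-----------===================================--------------------------------
181 ::::::::------------------------------------------------------------------------:-::
182 .:::::::----------=---=-------------------------------------------------------------
183 :::::::--===========================================================================
184 ::::::--==++++++++++++++++++++++++++++++++++++++++++++++++++++++++++++++++++++++++++
185 ::.::--===++++++++++++++++++++++++++++++++++++++++++++++++++++++++++++++++++++++++++
186 :::::--=====+====+++++++++++++++++++++++++++++++++++++++++++++++++++++++++++++++++++
187 ::.:::--============+++++++++++++++++++++++++++++++=================================
188 ...:::----====ooooo++++++++++++++++++++++++++++++++==================---------------
189 ..::::----=ooAAAAAAAAAAAAAAAAAAAAAAAAAAAAAAAAAAAAAAAAAAAAAAoAAAoooo==---------------
190 ...:::--
[... 2669 characters left out ...]
-==++++++++++++============================================================--
221 ::::::-==++++++++++++++++++++++++++++++++++++++++++++++++++++++++++++++++++++++++===
222 ::::::--=====================================+++++++++++++++++++++++++++++++++++++==
223 :::::::-------------------------------------========================================
224 ::::::::::::::::::::::-------:-:-:::::::-::-----------------------------------------
225 ::::::::::::::::::::::::::::::::::::::::::::::::::::::::::::::::::::::::::::::::::::
226 ::::::::::::::::::::::::::::::::::::::::::::::::::::::::::::::::::::::::::::::::::::
227 ::::::::::::::::::::::::::::::::::::::::::::::::::::::::::::::::::::::::::::::::::::
```

```bash
python3 - <<'E'
from h import *
d=load('w17');f=d['f'].astype(int)
for v in range(190,222):
    print(v,''.join(' .:-=+*#%@'[min(9,f[v,u].sum()//3//26)] for u in range(268,340)))
e=[atz('w17',u,211.3,.029) for u in(350,400)];print('edge',e)
print('lower corner',atz('w17',350,217.5,.016),'upper -x',atz('w17',350,188.5,.0175))
E
```

```text
190 ::::::::::::::::::::::-:::-:::-----:------:::::::::::::::::::::::::::::-
191 :::::::::::::::::::::::::::-:::--:--:-----:::::::::::::::::::::::::::::-
192 :::::::::::::::::::::::::::::::::::-:::::::::::::::::::::::::::::::::::-
193 :::::::::::::::::::::::::::::::::::::::::::::::::::::::::::::::::::::::-
194 :::.::::::::::::-----------------------------------------::::::::::::::-
195 .......:::::---==+++++++++++++++++++++++=++==++===========-::::::::::::-
196 :..:.::::::--==+***##*#*#**#**##**************************+-:::::::::::-
197 .:.:..:.::--==+*##%%%%%%%%%%%%%%%%%%%%%%%%%%%%#####%######*=:::::::::::-
198 ::...:::::-===+*##%%%%%%%%%%%%%%%%%%%%%%%%%%%%%%%%%%%%%%%%*=:::::::::::-
199 :::::::::--===+*#%%%%%%%%%%%%%%%%%%%%%%%%%%%%%%%%%%%%%%%%%#=:::::::::::-
200 :::::::::--===+*#%%%%%%%%%%%%%%%%%%%%%%%%%%%%%%%%%%%%%%%%%#=:::::::::::-
201 ::::::::--====+*#%%%%%%%%%%%%%%%%%%%%%%%%%%%%%%%%%%%%%%%%%*=:::::::::::-
202 ::::::::--====+*##################################%%%%%%##*-:::::::::::-
203 ::::::::--====+*###***************************************=-:::::::::::-
204 ::::::::--====+*##
[... 848 characters left out ...]
%%%%%%%%%*=--:-:::::::::::::::::::::::::::::::::::::-
216 *##%%%############%%%%%%%%%%#*=-::::::::::::::::::::::::::::::::::::::::
217 *******++========+*##%%%%%%%%#=-::::::::::::::::::::::::::::::::::::::::
218 +++++=--:::::::::--=+*#%%%%%%#+-::::::::::::::::::::::::::::::::::::::::
219 ++++=-:............:-=*#%%%%%%*-::::::::::::::::::::::::::::::::::::::::
220 +++=-:...............:=*#%%%%%*=-::::::::::::::::::::::::::::--::-:::::-
221 ++=-:.................:=*#%%%%#+-:::::::::::::::::::::::::::-::::--:----
edge [array([0.6273875, 0.2346659, 0.029    ]), array([0.61920346, 0.27711336, 0.029     ])]
lower corner [0.63547587 0.23897445 0.016     ] upper -x [0.60945344 0.23252795 0.0175    ]
```

```bash
python3 - <<'E'
from h import *
xr=np.array([-.182,.983,0]);yr=np.array([-.983,-.182,0]);S=np.array([.6087,.2995,0])
def L(n,u,v,z): p=atz('w17',u,v,z);q=p-S;print(n,(1e3*q@xr).round(1),(-1e3*q@yr).round(1))  # + lateral = world +x
L('tip end',327,199.7,.0146);L('tip root',286,199.7,.0146);L('edge mouth',346,211.3,.029);L('edge end',403,211.3,.029)
L('botcorner',350,217.5,.016);L('top -x corner',350,188.5,.0175);L('mouth',344,200,.02);L('spig tip',410,204,.017)
q=np.array([.6339,.1758,0])-S;print('TCP',1e3*q@xr,-1e3*q@yr)
L('divider in',370,187.5,.022);L('outer in',370,219.5,.022);L('bk',370,219.5,.022)
E
```

```text
tip end -85.6 -0.6
tip root -122.3 -0.4
edge mouth -70.6 6.6
edge end -21.3 6.2
botcorner -64.4 15.3
top -x corner -66.0 -11.4
mouth -71.2 -1.6
spig tip -11.6 2.2
TCP -126.18349999999997 2.2582000000000058
divider in -49.4 -13.2
outer in -47.7 15.5
bk -47.7 15.5
```

step_arm --plan '[[[0,0,8,0,5],[0,0,18,0,5],[0,0,25,0,5],[-1,8,25,0,5],[-2.5,22,25,0,5],[-4,36,25,0,5],[-4.6,44,25,0,5],[-4.6,45,25,0,5]]]'

```text
time: 23.8
tool_pos: [0.6281, 0.2248, 0.1493]
ee_rot: [3.141, -0.001, -2.947]
wrist_force: [0.3, 0.2, -1.2]
width: 0.0137
```

step_arm --plan '[[[0,0,-2,0,5],[0,0,-4,0,5],[0,0,-6,0,5],[0,0,-7,0,5],[0,0,-8,0,5],[0,0,-8,0,5]]]'

```text
time: 24.3
tool_pos: [0.6291, 0.2212, 0.1423]
ee_rot: [3.142, 0.0, -2.951]
wrist_force: [-0.6, 0.5, -0.7]
width: 0.0137
```

step_arm --plan '[[[0,0,-1,0,5],[0,0,-2,0,5],[0,0,-3,0,5],[0,0,-3,0,5]]]'

```text
time: 24.63
tool_pos: [0.6299, 0.2213, 0.1416]
ee_rot: [-3.141, 0.004, -2.951]
wrist_force: [0.1, -1.5, 6.6]
width: 0.0136
```

step_arm --plan '[[[0,0,-1,0,5],[0,0,-2,0,5],[0,0,-3,0,5],[0,0,-3,0,5]]]'

```text
time: 24.97
tool_pos: [0.6305, 0.2217, 0.1395]
ee_rot: [3.141, 0.006, -2.951]
wrist_force: [0.2, -0.4, -1.4]
width: 0.0134
```

```bash
cat > asc.py <<'E'
from h import *
def asc(fn,u0,u1,v0,v1,st=1):
    f=load(fn)['f'].astype(int)
    for v in range(v0,v1,st):
        s=''
        for u in range(u0,u1,st):
            r,g,b=f[v,u];m=(r+g+b)//3
            if r-b>110: s+='A' if m>152 else ('o' if m>122 else 'c')
            elif m>200: s+='W'
            else: s+=' .:-=+*'[min(6,m//30)]
        print(v,s)
E
python3 - <<'E'
from asc import *
o=robot.get_obs();print(o['tool_pos'],o['wrist_force'],o['ee_rot'])
snap('wrist','w18');asc('w18',280,376,178,234,2)
E
```

```text
[0.63050875 0.22172577 0.13948318] [ 0.22715679 -0.37020773 -1.43106185] [ 3.14137534  0.0056932  -2.95080626]
178 ::::::+++++++++++++++++++++================-:-=+
180 ::::::=++++++++++++++++++++========---------::++
182 ::::::-+AAAAAAAAAAAAAAAA+++AAAAAAA=---------:-++
184 ::::::-AAAAAAAAAAAAAAAAAAAAAAAAAAAA=-------::-++
186 ::::::-AAAAAAAAAAWWWW*AAAAAAAAAAAAA=-------::-++
188 ::::::-AAAAAAAAAWWWWWWWWWWWWWWWAAAA=-------::-++
190 ..::::-AAAAAAAAAWWWWWWWWWWWWWWWAAAAo===----::-++
192 .:::::-AAAAAAAAAWWWWWWWWWWWWWWWAAAAAAAo----::-++
194 ::----=AAAAAAAAA*WWWWWWWWWWWWWWAAAAAAAA----::-++
196 -=+****************WWWWWWWWWWWWAAAAAAAA----::-++
198 -=*WWWWWWWWWWWWWWWWWWWWWWWWWWWWAAAAAAo=----::=+=
200 -=*WWWWWWWWWWWWWWWWWWWWWWWWWWWWAAAA=-------::=+=
202 -=*W***WWWWWWWWWWWWWWWWWWWWWWWAAAAA--------::=+=
204 -=**--=AAAAAAAAAAAAAAAAAAAAAAAAAAAA--------::=+=
206 -=*+::-ooooAAAAAAAAAAAAAAAAAAAAAAA=--::-:::::=+=
208 +**+=---=======-==================--------:::=+=
210 WWWWWW++++++++++++++++++++++++++++++======---++-
212 WWWWWWW+==================================---=+-
214 WWWWWWWW+-::::-:::-::::::::--::-:---------------
216 ***WWWWWW-::::::::::::::::::::::::::::::::::::::
218 ::::=WWWW+::::::::::::::::::::::::::::::::::::::
220 .....-*WW*::::::::::::::::::::::::::::::::::::::
222 ......-WWW-:::::::::::::::::::::::::::::::::::::
224 ......-WWW-:::::::::::::::::::::::::::::::::::::
226 ......:*WW-:::::::::::::::::::::::::::::::::::::
228 ......:+WW-:::::::::::::::::::::::::::::::::::::
230 ......:+W+::::::::::::::::::::::::::::::::::::::
232 .......+W=::::::::::::::::::::::::::::::::::::::
```

```bash
python3 - <<'E'
from asc import *
asc('w18',284,300,176,214,1)
print();asc('w18',326,376,176,214,2)
xr=np.array([-.182,.983,0]);yr=np.array([-.983,-.182,0]);S=np.array([.6087,.2995,0])
def L(n,u,v,z): p=atz('w18',u,v,z);q=p-S;print(n,(1e3*q@xr).round(1),(-1e3*q@yr).round(1))
L('far mouth',296,207.5,.020);L('far end',346,207,.020);L('near mouth',296,181.8,.004);L('near end',346,181.5,.004);L('mouth',293.5,200,.02);L('spig tip',357,194,.012)
L('tip lat',310,199.3,.0289);L('back in',368,194,.026)
q=np.array([.6305,.2217,0])-S;print('TCP',1e3*q@xr,-1e3*q@yr)
E
```

```text
176 :::::::=++++++++
177 :::::::=++++++++
178 :::::::=++++++++
179 :::::::=++++++++
180 :::::::-=+++++++
181 :::::::-==++++++
182 :::::::--=+AAAAA
183 :::::::--=AAAAAA
184 :::::::--=AAAAAA
185 :::::::--=AAAAAA
186 :::::::--=AAAAAA
187 :::::::--=AAAAAA
188 :::::::--=AAAAAA
189 :::::::--=AAAAAA
190 :::::::--=AAAAAA
191 :::::::--=AAAAAA
192 :::::::--=AAAAAA
193 :::::::--=AAAAAA
194 --------==AAAAAA
195 ======++++++++++
196 +***************
197 *WWWWWWWWWWWWWWW
198 *WWWWWWWWWWWWWWW
199 *WWWWWWWWWWWWWWW
200 *WWWWWWWWWWWWWWW
201 *WWWWWWWWWWWWWWW
202 *WWW*****WWWWWWW
203 *W*+++++++******
204 *W*=----==AAAAAA
205 ***=:::--=oAAAAA
206 **+=::::--oooAoo
207 +*+=::::--======
208 **+==------=====
209 WWW*++++========
210 WWWWWWW*++++++++
211 WWWWWWWWW*++++++
212 WWWWWWWWWW+=====
213 WWWWWWWWWW*+=---

176 +++++++++++++++++++=---=+
178 ++++================-:-=+
180 ++++========---------::++
182 A+++AAAAAAA=---------:-++
184 AAAAAAAAAAAA=-------::-++
186 AAAAAAAAAAAA=-------::-++
188 WWWWWWWWAAAA=-------::-++
190 WWWWWWWWAAAAo===----::-++
192 WWWWWWWWAAAAAAAo----::-++
194 WWWWWWWWAAAAAAAA----::-++
196 WWWWWWWWAAAAAAAA----::-++
198 WWWWWWWWAAAAAAo=----::=+=
200 WWWWWWWWAAAA=-------::=+=
202 WWWWWWWAAAAA--------::=+=
204 AAAAAAAAAAAA--------::=+=
206 AAAAAAAAAAA=--::-:::::=+=
208 ===========--------:::=+=
210 +++++++++++++======---++-
212 ===================---=+-
far mouth -67.1 14.4
far end -20.8 13.6
near mouth -66.8 -7.1
near end -19.1 -7.7
mouth -69.5 7.4
spig tip -9.6 2.8
tip lat -55.0 4.8
back in -2.6 0.1
TCP -80.44499999999998 7.269799999999934
```

step_arm --plan '[[[0,0,6,0,5],[0,0,10,0,5],[1.5,-10,10,0,5],[3.5,-24,10,0,5],[5.5,-38,10,0,5],[7.1,-47,8,0,5],[7.1,-47,2,0,5],[7.1,-47,-5,0,5]]]'

```text
time: 25.68
tool_pos: [0.6366, 0.1736, 0.1309]
ee_rot: [3.141, 0.001, -2.952]
wrist_force: [-0.5, 0.6, -1.5]
width: 0.0138
```

step_arm --plan '[[[0,0,-5,0,5],[0,0,-9,0,5],[0,0,-9,0,5],[0,0,-9,0,5],[0,0,-9,0,5]]]'

```text
time: 26.1
tool_pos: [0.6362, 0.1752, 0.1223]
ee_rot: [3.141, 0.0, -2.95]
wrist_force: [-0.2, 0.1, -0.6]
width: 0.0136
```

```bash
python3 - <<'E'
from asc import *
o=robot.get_obs();print(o['time'],o['tool_pos'],o['wrist_force'],o['ee_rot'])
snap('wrist','w19');asc('w19',276,420,180,226,2)
E
```

```text
26.1 [0.63621532 0.17522903 0.1222585 ] [-0.19419395  0.13267595 -0.64891983] [ 3.14143804e+00  3.37563615e-04 -2.94971282e+00]
180 :::::::::::::::::::::::::::::::::::-======------------------------------
182 ::::::::::::::::::::::::::::::::::-=++++++++++++++++++++++++++++++++++++
184 :::::::::::::::::::::::::::::::::-++++++++++++++++++++++++++++++++++++++
186 :::::::::::::::::::::::::::::::::-++++++++++++++++++++++=---------------
188 :::::::::::::::::::::::::::::::::-++++++++++++++++++++++----------------
190 :::::::::::::::::::::::::::::::::-======================----------------
192 ::::::::::::::::::::.......::::::---coooooooooooooooooocccccccc-=-------
194 ..::---------------::::::::...:::--coAAAAAAAAAAAAAAAAAAAAAAAAAAAA=------
196 .:-=+********************+:...:::--coAAAAAAAAAAAAAAAAAAAAAAAAAAAA=------
198 .--=*WWWWWWWWWWWWWWWWWWWWW:....::--cAAAAAAAAAAWWWWWWWWWWWWW*AAAAA=------
200 :--=*WWWWWWWWWWWWWWWWWWWWW:....::--cAAAAAAAAAWWWWWWWWWWWWWWWWAAAAoc-----
202 :--=*W***********WWWWWWWW+:..:.::--cAAAAAAAAAWWWWWWWWWWWWWWWWAAAAAAo----
204 :--=**-------------------::.:::::--cAAAAAAAAAWWWWWWWWWWWWWWWWAAAAAAo----
206 :--=++::::::::::::::........:.:::--cAAAAAAAAAWWWWWWWWWWWWWWW*AAAAAoo----
208 -=+**+=-::::::::::::...........::--oAAAAAAAAAWWWWWWWWWWWWWWWAAAAAo------
210 WWWWWWW*=::::::::::............::--oAAAAAAAAAWWWWWWWWWWWWWWWAAAAo-------
212 WWWWWWWWW=:::::::::.............:--cAAAAAAAAAWWWWWWWWWWWWWWWAAAA=-------
214 WWWWWWWWWW=::::::...............:::cAAAAAAAAAAAAAAAAAAAAAAAAAAAA=------:
216 *****WWWWWW-::::::::::::....:::::::-AAAAAAAAAAAAAAAAAAAAAAAAAAAA-:::::::
218 ::::::=WWWW=::::::::::::::::::::::-===++++++++++++++++++++++++++===-----
220 .......-*WW*::::::::::::::::::::::=+++++++++++++++++++++++++++++++++++++
222 ........-WWW-:::::::::::::::::::::-------------------------------======-
224 ........:WWW-:::::::::::::::::::::::::::::::::::::::::::::::::::::::::::
```

step_arm --plan '[[[2,0.3,0,0,5],[3.9,0.7,0,0,5],[3.9,0.7,0,0,5],[3,5.5,0,0,5],[2,11,0,0,5],[1.5,14,0,0,5],[1.5,14,0,0,5],[1.5,14,0,0,5]]]'

```text
time: 26.82
tool_pos: [0.6375, 0.1892, 0.1221]
ee_rot: [-3.142, -0.0, -2.95]
wrist_force: [-0.8, 0.2, -0.7]
width: 0.0141
```

```bash
python3 - <<'E'
from asc import *
o=robot.get_obs();print(o['time'],o['tool_pos'],o['wrist_force'],o['ee_rot'])
snap('wrist','w20');asc('w20',276,420,176,226,2)
E
```

```text
26.8167 [0.63753855 0.18915314 0.12207809] [-0.82274097  0.19605234 -0.73344629] [-3.14156834e+00 -7.07608659e-05 -2.94967435e+00]
176 ::::::::::.::....::::::::::-==========================-=-----------:::=+
178 ::::::::::::::::::::::::::-=++++++++++++++++++++++++++++++++++++++=---=+
180 ::::::::::::::::::::::::.:=++++++++++++++++++++++===========+=====----=+
182 ::::::::::::::::::::::::.:=++++++++++++++++++++++-----------------::::=+
184 ::::::::::::::::::::::::::-+++++++++++++++++++++=-----------------::::++
186 ::::::::::::::::::::::::::-=--==================------------------:::-++
188 ::::::::::::......:..:.:::--coooooooooooooooooooooooooooo=--------:::-++
190 ::::::::::::...........:::--oAAAAAAAAAAAAAAAAAAAAAAAAAAAAo--------:::-++
192 :::::::::::::........:.:::--oAAAAAAAAAAAAAAAAAAAAAAAAAAAAA-------::::-++
194 ..::----------::::::-:::::--oAAAAAAAAAWWWWWWWWWWWWWWWAAAAo-------::::-++
196 .:-=+******************+=---oAAAAAAAAAWWWWWWWWWWWWWWWAAAAAoc-----::::=+=
198 .--=*WWWWWWWWWWWWWWWWWWW*=--oAAAAAAAA*WWWWWWWWWWWWWWWAAAAAAoc----::::=+=
200 :--=*WWWWWWWWWWWWWWWWWWWW=--oAAAAAAAAWWWW
[... 255 characters left out ...]
::::++-
208 -=++*+=-::::..........:.::--oAAAAAAAAAWWWWWWWWWWWWWWAAAAA--------:::-++-
210 WWWWWWW*=:...............::-oAAAAAAAAAAAAAAAAAAAAAAAAAAAA-------::::-++-
212 WWWWWWWWW=:::::::.:::::::::-oAAAAAAAAAAAAAAAAAAAAAAAAAAAA-::::::::::-++-
214 WWWWWWWWWW=:::::::::::::::-==++++++++++++++++++++++++++++=======--::-++-
216 W****WWWWWW-::::::::::::::-=========+++++++++++++++++++++++++++++=---+=:
218 -:::::=WWWW=:::::::::::::::----------------------------------------:-==:
220 .......-*WW*::::::::::::::::::::::::::::::::::::::::::::::::::::::::::::
222 ........-WWW-:::::::::::::::::::::::::::::::::::::::::::::::::::::::::::
224 ........:WWW-:::::::::::::::::::::::::::::::::::::::::::::::::::::::::::
```

step_arm --plan '[[[-0.8,4,0.5,0,5],[-1.7,9,0.5,0,5],[-2.9,15,0.5,0,5],[-3.8,20,0.5,0,5],[-3.8,20,0.5,0,5],[-3.8,20,0.5,0,5]]]'

```text
time: 27.37
tool_pos: [0.6337, 0.2093, 0.1226]
ee_rot: [-3.142, -0.0, -2.949]
wrist_force: [-0.4, 0.4, -0.4]
width: 0.0142
```

step_arm --plan '[[[-0.8,4,0,0,5],[-1.7,9,0,0,5],[-2.7,14,0,0,5],[-2.7,14,0,0,5],[-2.7,14,0,0,5]]]'

```text
time: 27.78
tool_pos: [0.6311, 0.2231, 0.1226]
ee_rot: [-3.142, 0.0, -2.95]
wrist_force: [0.1, 0.3, -0.7]
width: 0.0137
```

```bash
python3 - <<'E'
from asc import *
o=robot.get_obs();print(o['time'],o['tool_pos'],o['wrist_force'],o['ee_rot'])
snap('wrist','w21');asc('w21',276,380,176,216,2)
E
```

```text
27.7833 [0.63109562 0.22313742 0.12259993] [ 0.14781823  0.30744312 -0.70857964] [-3.14158494e+00  5.02419894e-05 -2.94975205e+00]
176 :::::::-====================================----:-++
178 :::::::=++++++++++++++++++++++++++++++++++++++=---++
180 :::::::=++++++++++++++++++++++================----++
182 :::::::=++++++++++++++++++++++-----------------::-++
184 :::::::-+++++++++++++++++++++=-----------------::-++
186 :::::::-=-----===============------------------::-++
188 .:.::::--oooooooooooooooooooooooooooo=---------::=++
190 ..:::::-=AAAAAAAAAAAAAAAAAAAAAAAAAAAAA---------::=++
192 .:.::::-=AAAAAAAAAAAAAAAAAAAAAAAAAAAAA---------::=++
194 ..:::::-=AAAAAAAAAWWWWWWWWWWWWWWWAAAAA=-------:::=++
196 .:-=++==+AAAAAAAAAWWWWWWWWWWWWWWWAAAAAAoc-----:::=+=
198 :--=**+++AAAAAAAAAWWWWWWWWWWWWWWWAAAAAAAo-----:::=+=
200 :--=*W+++AAAAAAAAAWWWWWWWWWWWWWWWAAAAAAAo=----:::++=
202 :--=**===AAAAAAAAAWWWWWWWWWWWWWWWAAAAAAoc-----:::++=
204 :--=**--=AAAAAAAAAWWWWWWWWWWWWWWWAAAAA=-------::-++=
206 :--=**:-oAAAAAAAAAWWWWWWWWWWWWWWWAAAA=--------::-++-
208 -=+**+===AAAAAAAAAWWWWWWWWWWWWWWWAAAA=--------::-++-
210 WWWWWWWW+AAAAAAAAAAAAAAAAAAAAAAAAAAAA=-------:::-++-
212 WWWWWWWWW*AAAAAAAAAAAAAAAAAAAAAAAAAAA-----::::::-++-
214 WWWWWWWWWW*++++++++++++++++++++++++++========----++-
```

step_arm --plan '[[[-0.6,3,0,0,5],[-1.1,6,0,0,5],[-1.5,8,0,0,5],[-1.9,10,0,0,5],[-1.9,10,0,0,5]]]'

```text
time: 28.25
tool_pos: [0.6292, 0.2332, 0.1226]
ee_rot: [3.141, -0.0, -2.95]
wrist_force: [-0.1, -0.9, -0.9]
width: 0.0137
```

step_arm --plan '[[[-0.2,1,0,0,5],[-0.4,2,0,0,5],[-0.6,3,0,0,5],[-0.6,3,0,0,5]]]'

```text
time: 28.58
tool_pos: [0.6286, 0.2359, 0.1226]
ee_rot: [3.141, 0.0, -2.95]
wrist_force: [0.1, -0.3, -0.7]
width: 0.0137
```

step_arm --plan '[[[-0.2,1,0,0,5],[-0.4,2,0,0,5],[-0.4,2,0,0,5]]]'

```text
time: 28.83
tool_pos: [0.6283, 0.2379, 0.1226]
ee_rot: [3.141, 0.0, -2.95]
wrist_force: [0.0, -0.7, -0.6]
width: 0.0138
```

step_arm --plan '[[[-0.2,1,0,0,5],[-0.3,1.5,0,0,5],[-0.3,1.5,0,0,5]]]'

```text
time: 29.08
tool_pos: [0.628, 0.2394, 0.1226]
ee_rot: [3.141, 0.0, -2.95]
wrist_force: [0.1, -0.5, -1.6]
width: 0.0141
```

step_arm --plan '[[[-0.2,1,0,0,5],[-0.2,1,0,0,5],[-0.2,1,0,0,5]]]'

```text
time: 29.33
tool_pos: [0.6278, 0.2402, 0.1226]
ee_rot: [-3.142, -0.0, -2.95]
wrist_force: [0.5, -0.7, 0.2]
width: 0.014
```

```bash
python3 - <<'E'
from asc import *
o=robot.get_obs();print(o['time'],o['tool_pos'],o['wrist_force'],o['ee_rot'])
snap('wrist','w22');asc('w22',276,380,176,216,2)
E
```

```text
29.3333 [0.62778067 0.24019889 0.12260903] [ 0.51991951 -0.71367711  0.17247047] [-3.14152496e+00 -2.19469337e-05 -2.95037358e+00]
176 ====================================----++-:::::::::
178 ++++++++++++++++++++++++++++++++++++=--=++-:::::::::
180 +++++++++++++++++++++===========+===---=++-:::::::::
182 ++++++++++++++++++++==----------------:=++-:::::::::
184 ++++++++++++++++++++=----------------::=++--::::::::
186 ----================-----------------::=++-:-:::::::
188 -----oAAAAAAAAoooAoooooooooooooooo---::=++-----:::::
190 -----AAAAAAAAAAAAAAAAAAAAAAAAAAAAA=--::=++-----:-:::
192 ----=AAAAAAAAAAAAAAAAAAAAAAAAAAAAA=--::=++-::-::::::
194 ----=AAAAAAAAAWWWWWWWWWWWWWWWWAAAAo---:=+=--::::::::
196 --==+AAAAAAAAAWWWWWWWWWWWWWWWWAAAAoccc-++=-:::::::::
198 --=+**AAAAAAAAWWWWWWWWWWWWWWWWAAAAoooc-++=::::::::::
200 --==**AAAAAAAAWWWWWWWWWWWWWWWWAAAAoooc-++=::::::::::
202 --=+*WAAAAAAAAWWWWWWWWWWWWWWWWAAAocccc-++=::::::::::
204 --==*WAAAAAAAAWWWWWWWWWWWWWWWWAAAo-----++-::::::::::
206 --==*WAAAAAAAAWWWWWWWWWWWWWWWWAAAo---:-++-::::::::::
208 =+*****AAAAAAAAWWWWWWWWWWWWWWAAAAo---:-++-::::::::::
210 WWWWWWWW*AAAAAAAAAAAAAAAAAAAAAAAAA---:-++-::::::::::
212 WWWWWWWWW*AAAAAAAAAAAAAAAAAAAAAAAo--::-++-::::::::::
214 WWWWWWWWWW*++++++++++++++++++++++===--=++-::::::::::
```

step_arm --plan '[[[-0.2,1,0,0,5],[-0.2,1,0,0,5],[-0.2,1,0,0,5]]]'

```text
time: 29.63
tool_pos: [0.6277, 0.2408, 0.1226]
ee_rot: [-3.141, 0.0, -2.951]
wrist_force: [0.9, -0.5, -1.2]
width: 0.0137
```

step_arm --plan '[[[-0.2,1,0,0,5],[-0.2,1,0,0,5],[-0.2,1,0,0,5]]]'

```text
time: 29.88
tool_pos: [0.6276, 0.2416, 0.1226]
ee_rot: [-3.14, 0.0, -2.951]
wrist_force: [0.6, -1.9, 0.1]
width: 0.0135
```

step_arm --plan '[[[-0.2,1,0,0,5],[-0.2,1,0,0,5],[-0.2,1,0,0,5]]]'

```text
time: 30.13
tool_pos: [0.6274, 0.2425, 0.1227]
ee_rot: [-3.14, 0.0, -2.951]
wrist_force: [0.4, -3.7, -0.6]
width: 0.0139
```

step_arm --plan '[[[-0.2,1,0,0,5],[-0.2,1,0,0,5],[-0.2,1,0,0,5]]]'

```text
time: 30.38
tool_pos: [0.6271, 0.2438, 0.1227]
ee_rot: [-3.141, 0.0, -2.951]
wrist_force: [0.6, -3.7, 0.2]
width: 0.0139
```

```bash
python3 - <<'E'
from asc import *
o=robot.get_obs();print(o['time'],o['tool_pos'],o['wrist_force'],o['ee_rot'])
snap('wrist','w23');asc('w23',276,376,180,216,1)
for f in('w22','w23'):
  print(f)
  xr=np.array([-.182,.983,0]);yr=np.array([-.983,-.182,0]);S=np.array([.6087,.2995,0])
  for z in(.004,.012,.026): print(z,proj(f,S+[0,0,z]+.003*np.array([.983,.182,0])).round(1))
E
```

```text
30.3833 [0.62711673 0.24383647 0.12265425] [ 0.64798854 -3.6659975   0.16929056] [-3.14092042e+00  7.58575115e-05 -2.95067224e+00]
180 ++++++++++++++++++++*+*++*+*+***+*+++==========================++===------=++++=-:::::::::::::::::::
181 +++++++++++++++++++++*+++**+**+***++===============================----:--=++++=-:::::::::::::::::::
182 +++++++++++++++++*++++*+++++++**++++=============-=-=-------=----------::-=++++=-:::::::::::::::::::
183 +++++++++++++++++++++++++++++++++++=====-=----=-===--------------------::-=++++=-:::::::::::::::::::
184 +++++++++++++++++++++++++++++++++++====-=------------------------------::-=++++=---:-:::::::::::::::
185 ====================================-----------------------------------::-=++++=-----:-:::::::::::::
186 ---================================-----------------------------------:::-=++++=------:-::::::::::::
187 -----==oooooooooooooooooooooooooooooooooooooooooooooccccccccc----------::-=++++=----------::::::::::
188 -----=ooAAAAAAAAAAAAAAAAoAAAoAoAAAAAAAAoAoooAooooAooooooooooooo=------:::-=++++=-------------:-:::::
189 -----=AAAAAAAAAAAAAA
[... 2238 characters left out ...]
AAAAAAAAAo=---:-:::-++++=--::::::::::::::::::::
211 WWWWWWWWWWWWWWWAAAAAAAAAAAAAAAAAAAAAAAAAAAAAAAAAAAAAAAAAAAAAAAo--::::::--++++=-:::::::::::::::::::::
212 WWWWWWWWWWWWWWWW*AAAAAAAAAAAAAAAAAAAAAAAAAAAAAAAAAAAAAAAAAAAAAo----::::--++++=-:::::::::::::::::::::
213 WWWWWWWWWWWWWWWWW*+++++++++++++++++++++++++++++++++AAA++++++++==--------=++++=-:::::::::::::::::::::
214 WWWWWWWWWWWWWWWWWW*++++++++++++++++++++++++++++++++++++++++++++===------=++++=-:::::::::::::::::::::
215 WWWWWWWWWWWWWWWWWWW*+++++++++++++++++++++++++++++++++++++++++++++==-----=++++=-:::::::::::::::::::::
w22
0.004 [349.1 195.9]
0.012 [350.7 197.6]
0.026 [353.6 200.7]
w23
0.004 [345.2 195.9]
0.012 [346.6 197.5]
0.026 [349.4 200.6]
```

```bash
python3 - <<'E'
from h import *
def edges(fn,v,a,b,g):
    f=load(fn)['f'].astype(int);r=(f[v-1:v+2,a:b].mean(0));s=r[:,0]-r[:,2] if g else r.mean(1)
    d=np.diff(s);i=np.argsort(-abs(d))[:2];return [(a+j+.5,round(d[j])) for j in i]
for fn in('w21','w22','w23'):
    print(fn,'mouth',edges(fn,191,276,305,1),'end',edges(fn,191,325,356,1),'spig',edges(fn,199,340,362,1),'wall',edges(fn,191,345,382,0),edges(fn,206,345,382,0))
    f=load(fn)['f'].astype(int); print([int(x) for x in f[204,276:300].mean(1)])
E
```

```text
w21 mouth [(np.float64(292.5), 64), (np.float64(291.5), 53)] end [(np.float64(350.5), -58), (np.float64(351.5), -55)] spig [(np.float64(341.5), 60), (np.float64(340.5), 47)] wall [(np.float64(373.5), 33), (np.float64(374.5), 30)] [(np.float64(372.5), 33), (np.float64(377.5), -31)]
[71, 91, 107, 113, 117, 124, 141, 164, 187, 201, 186, 134, 92, 92, 105, 118, 140, 160, 168, 171, 172, 171, 172, 172]
w22 mouth [(np.float64(285.5), 59), (np.float64(284.5), 53)] end [(np.float64(343.5), -61), (np.float64(344.5), -50)] spig [(np.float64(351.5), -50), (np.float64(350.5), -33)] wall [(np.float64(353.5), 33), (np.float64(358.5), -33)] [(np.float64(352.5), 33), (np.float64(357.5), -32)]
[112, 112, 115, 119, 123, 130, 146, 171, 193, 209, 206, 189, 176, 175, 173, 173, 173, 174, 174, 174, 174, 174, 174, 175]
w23 mouth [(np.float64(281.5), 59), (np.float64(280.5), 48)] end [(np.float64(339.5), -61), (np.float64(340.5), -46)] spig [(np.float64(347.5), -49), (np.float64(346.5), -34)] wall [(np.float64(349.5), 33), (np.float64(354.5), -30)] [(np.float64(353.5), -36), (np.float64(348.5), 33)]
[118, 121, 133, 151, 174, 196, 208, 200, 182, 175, 174, 174, 174, 174, 174, 174, 173, 175, 174, 174, 175, 175, 181, 204]
```

step_arm --plan '[[[0.4,-2,0,0,5],[0.9,-5,0,0,5],[1.9,-10,0,0,5],[3,-16,0,0,5],[4.2,-22,0,0,5],[5.3,-28,0,0,5],[6.5,-34,0,0,5],[8,-42,0,0,5]]]'

```text
time: 31.1
tool_pos: [0.635, 0.202, 0.1226]
ee_rot: [3.141, 0.0, -2.95]
wrist_force: [0.1, -0.3, -1.1]
width: 0.014
```

step_arm --plan '[[[1.3,-7,0,0,5],[2.6,-14,0,0,5],[2.6,-14,0,0,5],[2.6,-14,0,0,5]]]'

```text
time: 31.43
tool_pos: [0.6377, 0.1877, 0.1226]
ee_rot: [3.141, -0.0, -2.951]
wrist_force: [-0.1, -0.2, -0.0]
width: 0.0138
```

```bash
python3 - <<'E'
from asc import *
o=robot.get_obs();print(o['time'],o['tool_pos'],o['wrist_force'],o['ee_rot'])
snap('wrist','w24');asc('w24',270,430,180,222,2)
for fn in('w21','w24'):
  f=load(fn)['f'].astype(int); print([int(x) for x in f[206,274:294].mean(1)],[int(x) for x in f[200,318:334].mean(1)])
f=load('w19')['f'].astype(int);print('w19',[int(x) for x in f[206,274:294].mean(1)],[int(x) for x in f[200,318:334].mean(1)])
E
```

```text
31.4333 [0.63770883 0.18773678 0.12261399] [-0.09539864 -0.23533312 -0.04362645] [ 3.14110606e+00 -3.26617316e-06 -2.95132359e+00]
180 ::::::::::::::::::::::::::::.:=++++++++++++++++++++++=================----++-:::
182 ::::::::::::::::::::::::::::.:=+++++++++++++++++++++=-----------------:::-++-:::
184 :::::::::::::::::::::::::::..:=====+++++++++++++++++=----------------::::-++-:::
186 :::::::::::::::::::::::::::..:------==---==========------------------::::-++-:::
188 :::::::::::::::::::::::......:---------oooooooooooooooooooooooooooo--::::-++-:::
190 :::::::::::::::::::::::......:--------cAAAAAAAAAAAAAAAAAAAAAAAAAAAAA-::::=++-:::
192 :::::::::::::::::::::::......:--------oAAAAAAAAAAAAAAAAAAAAAAAAAAAAA-::::=+=-:::
194 ....:::----------------:::--::--------oAAAAAAAAAWWWWWWWWWWWWWWWAAAAo--:::=+=-:::
196 ....:-=+********************=:--------oAAAAAAAAAWWWWWWWWWWWWWWWAAAAocc-::=+=::::
198 ...:--=*WWWWWWWWWWWWWWWWWWWW+:--------oAAAAAAAAAWWWWWWWWWWWWWWWAAAAoccc::++=::::
200 ...:--=*WWWWWWWWWWWWWWWWWWWW+:--------oAAAAAAAAAWWWWWWWWWWWWWWWAAAAoccc::++-::::
202 ::::--=**************WWWWWW*=:
[... 631 characters left out ...]
++===-=+=:::::
218 ==-::::::=WWWW=::::::::::::::::::::--------:----------------------------==-:::::
220 =:........-*WW+:::::::::::::::::::::::::::::::::::::::::::::::::::::::::::::::::
[55, 60, 74, 94, 109, 115, 118, 125, 139, 161, 184, 197, 181, 125, 78, 81, 99, 114, 139, 159] [250, 250, 250, 250, 250, 251, 251, 251, 251, 251, 250, 250, 250, 250, 250, 250]
[75, 79, 87, 101, 107, 110, 114, 125, 140, 160, 181, 180, 150, 105, 79, 77, 75, 75, 74, 75] [229, 229, 229, 230, 229, 230, 227, 211, 164, 105, 82, 96, 102, 104, 105, 104]
w19 [74, 76, 84, 95, 106, 110, 112, 119, 134, 155, 178, 192, 178, 126, 82, 70, 71, 71, 72, 72] [230, 230, 230, 230, 230, 230, 231, 231, 213, 145, 76, 59, 56, 58, 58, 57]
```

```bash
python3 - <<'E'
from h import *
xr=np.array([-.182,.983,0]);S=np.array([.6087,.2995,0])
def e(fn,v,a,b,g,sgn):
    f=load(fn)['f'].astype(float);r=f[v-1:v+2,a:b].mean(0);s=r[:,0]-r[:,2] if g else r.mean(1)
    d=np.clip(sgn*np.diff(s),0,None);i=d.argmax();w=slice(max(0,i-2),i+3);return a+.5+(np.arange(len(d))[w]*d[w]).sum()/d[w].sum()
for fn,o in(('w22',351.5),('w23',347.5),('w24',410)):
    sp=e(fn,199,int(o)-4,int(o)+3,1,-1);wl=e(fn,191,int(o)-2,int(o)+9,0,1);wl2=e(fn,206,int(o)-2,int(o)+9,0,1)
    W=[1e3*(atz(fn,w,v,.026)-S)@xr for w,v in((wl,191),(wl2,206))]
    print(fn,sp,wl,wl2,'wall',np.round(W,1),'spig tip',[round(1e3*(atz(fn,sp,199,z)-S)@xr,1) for z in(.012,.0145)])
E
```

```text
w22 351.2820163487738 353.6160822249093 352.8173803526448 wall [-0.5 -0.5] spig tip [np.float64(0.6), np.float64(0.1)]
w23 347.20165745856355 349.30469715698393 348.53156565656565 wall [-0.5 -0.5] spig tip [np.float64(0.6), np.float64(0.1)]
w24 410.880073800738 415.8129496402878 414.38627935723116 wall [-0.6 -0.6] spig tip [np.float64(0.8), np.float64(-0.1)]
```

step_arm --plan '[[[0,-2,30,0,5],[0,-4,65,0,5],[0,-5,100,0,5],[0,-5,130,0,5],[-5,-8,147,-0.05,5],[-25,-20,150,-0.1,5],[-50,-35,150,-0.18,5],[-80,-55,150,-0.261,5]]]'

```text
time: 32.15
tool_pos: [0.5575, 0.134, 0.2724]
ee_rot: [3.141, 0.001, 3.07]
wrist_force: [-0.5, -0.9, -1.0]
width: 0.0136
```

step_arm --plan '[[[-30,-20,0,0,5],[-58,-37,0,0,5],[-78,-47,0,0,5],[-90,-51,0,0,5],[-90,-51,0,0,5],[-90,-51,0,0,5],[-90,-51,0,0,5]]]'

```text
time: 32.73
tool_pos: [0.4681, 0.0827, 0.2726]
ee_rot: [3.141, 0.0, 3.072]
wrist_force: [0.5, 0.6, -1.1]
width: 0.0133
```

step_arm --plan '[[[-0.9,-1.2,-10,0,5],[-0.9,-1.2,-25,0,5],[-0.9,-1.2,-32,0,5],[-0.9,-1.2,-32,0,5],[-0.9,-1.2,-32,0,5],[-0.9,-1.2,-32,0,5]]]'

```text
time: 33.23
tool_pos: [0.4671, 0.0811, 0.2408]
ee_rot: [3.141, 0.0, 3.072]
wrist_force: [-0.5, 0.3, -1.4]
width: 0.0137
```

```bash
python3 - <<'E'
from asc import *
o=robot.get_obs();print(o['time'],o['tool_pos'],o['wrist_force'],o['ee_rot'])
snap('wrist','w25');asc('w25',250,390,176,226,2)
def L(n,u,v,z): print(n,(1e3*atz('w25',u,v,z)).round(1))
T=o['tool_pos']
for n,p in [('slot ends',[.4694-.0024,.1025-.034,.115]),('',[.4718,.1364,.115])]: print(n,proj('w25',p))
E
```

```text
33.2333 [0.46705873 0.08114924 0.24079361] [-0.46074537  0.31220544 -1.37886414] [3.14148001e+00 1.80156146e-04 3.07201036e+00]
176 .......-++=-------------------------:::::=*+-:::::-:::::::::::::-++-::
178 .......-++=-------------------------:::::=++--:::-::::::::::::::-++-::
180 .......-++========-------------------::::=++-----------:::::::::=++:::
182 .......-++=======================--------=*+===-======----------=*+-::
184 .......-+***++++*+++++++++++++++++++++++++*++++++++++++++++++++++*+:::
186 .......-+******************************++++***++*++******++****++++:::
188 .......-+******************************++++***+**++******++****+++=:::
190 .......-+******************************+++++*++***+******++****++*=:::
192 .......-+++++=++++++++++++++++++++============+**********+++***+++=:::
194 .......-++---------------------------------::-+***********+++**+++=:::
196 .......-++------+*********************=--::::-+**********++++*****=:::
198 .......-++------+WWWWWWWWWWWWWWWWWWWWW+---:::-+**********++++*****=:::
200 .......:=-------+*WWWWWWWWWWWWWWWWWWWW*-:-:::-+**********++++*****-:
[... 269 characters left out ...]
**+++++++**********+++***++++-:::
210 .......:+**++*WWWWWWW******************++++***+**+******+++***++++-:::
212 .......:+++WWWWWWWWWWW*****************++++**++**++*****+++***++*+::::
214 .......:++WWWWWWWWWWWWW*+++++++++++++++++++++++++++++++++++++++++=::::
216 .......:=*WWW******WWWW*---------------------------------:----:-::::::
218 .......:=*WW=-::::-=*WWW=:::::::::::::::::::::::::::::::::::::::::::::
220 .......:=++-........-*WW+:::::::::::::::::::::::::::::::::::::::::::::
222 ......:-==-..........-WW*:::::::::::::::::::::::::::::::::::::::::::::
224 ....:::-==:..........:*W*-::::::::::::::::::::::::::::::::::::::::::::
slot ends [268.65753907 199.94971621]
 [341.11974605 199.97701963]
```

step_arm --plan '[[[0,0,-8,0,5],[0,0,-16,0,5],[0,0,-26,0,5],[0,0,-38,0,5],[0,0,-40,0,5],[0,0,-40,0,5]]]'

```text
time: 33.78
tool_pos: [0.4663, 0.0809, 0.1989]
ee_rot: [-3.141, -0.002, 3.072]
wrist_force: [0.7, -0.5, -1.5]
width: 0.0136
```

step_arm --plan '[[[0,0,-12,0,5],[0,0,-24,0,5],[0,0,-36,0,5],[0,0,-46,0,5],[0,0,-52,0,5],[0,0,-54,0,5],[0,0,-54,0,5],[0,0,-54,0,5]]]'

```text
time: 34.45
tool_pos: [0.4668, 0.081, 0.1465]
ee_rot: [3.142, -0.0, 3.072]
wrist_force: [1.5, -1.3, -1.6]
width: 0.0138
```

step_arm --plan '[[[0,0,-1,0,5],[0,0,-2,0,5],[0,0,-2,0,5],[0,0,-2,0,5]]]'

```text
time: 34.78
tool_pos: [0.4668, 0.0811, 0.1449]
ee_rot: [3.141, 0.001, 3.072]
wrist_force: [2.3, -0.4, -0.7]
width: 0.0135
```

step_arm --plan '[[[0,0,-0.7,0,5],[0,0,-1,0,5],[0,0,-1,0,5]]]'

```text
time: 35.03
tool_pos: [0.4668, 0.0811, 0.1439]
ee_rot: [3.141, 0.001, 3.072]
wrist_force: [0.6, -0.1, 0.8]
width: 0.0136
```

step_arm --plan '[[[0,0,0,0,30],[0,0,0,0,60],[0,0,0,0,90],[0,0,0,0,90],[0,0,0,0,90],[0,0,0,0,90],[0,0,0,0,90],[0,0,0,0,90]]]'

```text
time: 35.7
tool_pos: [0.4666, 0.081, 0.1436]
ee_rot: [3.141, -0.0, 3.072]
wrist_force: [-0.1, 0.2, 0.4]
width: 0.0636
```

step_arm --plan '[[[0,0,0,0,90],[0,0,0,0,90],[0,0,0,0,90],[0,0,0,0,90]]]'

```text
time: 36.03
tool_pos: [0.4667, 0.081, 0.1436]
ee_rot: [3.142, 0.0, 3.072]
wrist_force: [0.1, 0.4, 0.6]
width: 0.0845
```

step_arm --plan '[[[0,0,15,0,90],[0,0,45,0,90],[0,0,80,0,90],[0,0,110,0,90],[0,0,130,0,90],[0,0,140,0,90],[0,0,140,0,90],[0,0,140,0,90]]]'

```text
time: 36.7
tool_pos: [0.4667, 0.081, 0.2829]
ee_rot: [3.142, -0.001, 3.072]
wrist_force: [0.3, -0.1, -1.2]
width: 0.0847
```

step_arm --plan '[[[40,0,10,0,90],[75,15,10,0,90],[100,30,10,0,90],[110,45,10,0,90],[110,50,10,0,90],[110,50,10,0,90],[110,50,10,0,90]]]'

```text
time: 37.28
tool_pos: [0.5757, 0.1308, 0.2923]
ee_rot: [-3.141, -0.003, 3.072]
wrist_force: [0.2, -0.5, -0.2]
width: 0.0846
```

```bash
python3 - <<'E'
from asc import *
o=robot.get_obs();print(o['time'],o['tool_pos'],o['wrist_force'])
snap('wrist','w26')
for n,p in [('htop',[.467,.081,.2015]),('collar',[.467,.081,.117]),('slotend',[.4718,.1364,.115]),('stop',[.6087,.2995,.012]),('mouth',[.619,.243,.02])]: print(n,proj('w26',p).round(0))
asc('w26',150,290,60,180,3)
asc('w26',330,460,90,230,3)
E
```

```text
37.2833 [0.57568576 0.13083031 0.29229182] [ 0.17222671 -0.48981231 -0.15553885]
htop [209.  77.]
collar [225.  87.]
slotend [281.  89.]
stop [408. 193.]
mouth [368. 204.]
60 ....................-:::::-=:--:---------+=----
63 ....................==:::::-::-----------+=----
66 ..................-==--:::--:::----------+=----
69 WW*-.............=WWW=..::---::----------+=----
72 WWW*:............+WWWW...:===============++====
75 WWW*-:::.........+*WWW:...+*+++*****+++++++++++
78 =WW+:::::........:***=....:W*++**+**+++++++++++
81 =*+-::::-:........:-:......*W==========----=+++
84 -==-:::--:.................*W-::::::::::::::+**
87 -==-::::-:.................+W-::::::::::::::+**
90 -=W*-::::...........:.....:**-----------::::+**
93 -*WW=::::...........:----=*W+-=========-----+**
96 -*WW=:::::..........:--+***+++++++++++++=++++++
99 -*WW+:::::..........-++==++++++**+**+++++++++++
102 :+WW+:-:::..........-++++++++++++++++++++++++++
105 -+W*+:::::...........::::::::::::::::::::::::::
108 --==-:-:-:...............::::::::::::::::::::::
111 --==-:-:-:.....................................
114 --
[... 2736 characters left out ...]
::::::::::::::
189 ::.....:-:..::::--==--:::::=::::::::::::::::
192 :::..:.:--::--====::::coo::--:::::::::::::::
195 :::::...:-=====---coooAAo-:--::::::..::..:..
198 :....::.-==---coooA*WWWAoc::=:::::::::::::::
201 :.:::::.::::coooAWWWWWW*o-::=:::::::.::::...
204 :::::...::::coooAWWWWWW*oc::=::::::.::......
207 :::::....:::-oooAWWW*AAoo=-:-:::...::.......
210 ..:.:....::::ooooAAoo===--::::::::.::..:..:.
213 :::::....::::oooo===--::::::::..:..::.:.....
216 :.........:::-=---::::.:::::................
219 .........:----::::::::::::::::::::::::..:...
222 .:.....:..::::::::::::::::::::::::::::.:.:::
225 ...........::..:::::::::::.::..:::::::::::::
228 .........::....::::::::::::::..::.::::::::::
```

```bash
python3 -c "
from bench import robot
print(robot.close_job())"
```

```text
the job is handed in; nothing more can be done
None
```

The cartridge is in the rack's empty bay, pushed fully home spigot first, and the hook is back in its slot. I handed the job in at about 37 s of the 67 s allowed.

**How it went**
- **Tip length:** I found it by feel on the foam floor of the gap, which gave 4 N per mm as described. The tip's underside sits about 86 mm below the collar.
- **Lifting:** The cartridge came out on the hook without catching. It rolled about 50° around the round tip while hanging.
- **Setting down:** The cartridge first sat tilted in the bay, leaning on the outer wall. Trying to free it from inside pressed up to about 7 N. I then drew the hook out and pressed down on the cartridge's high edge, also about 8 N, and it dropped flat. This was the least gentle part of the job.
- **Pushing home:** I slid the tip back in and pushed with the rod. The spigot stopped against the back wall with under 1 N showing. I pushed about 4 mm further, up to 3.7 N, and the cartridge did not move.
- **Hook:** It is hanging with the collar seated at the same height as at the start, within about 0.5 mm.

**Last checks**
- **Position of the cartridge:** The camera put the spigot tip within about 1 mm of the back wall, which is the limit of its calibration. The cartridge lies flat, about 3 mm off the bay's centre line.
- **Hook and arm:** The final picture shows the hook upright in its slot. The arm had moved clear and was touching nothing.
- **A disagreement:** The camera and the robot disagreed by about 2.5 mm sideways on where the hook was. I corrected for this by eye at the mouth of the cartridge.
- **How I looked:** I had used all 12 pictures by the time the cartridge was over the bay. Later checks read image pixels as numbers and text instead.

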